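# Reset a wheel bearing: castle nut down, back to the first slot, pin in

## Robot

A 6-joint arm with a two-finger parallel gripper is mounted at the origin on the work surface; the furniture and walls round the work are solid. World frame = base frame: x ahead of the robot, y to its left, z up, the work surface at z = 0. Lengths are in m, angles in degrees, forces in N, time in s.
With the tool pointing down it reaches from about 0.25 to 0.725 m from the base axis. Payload 9.7 kg.
Tool frame: the origin (TCP) lies between the finger pads; the fingertips stand 22 mm ahead of it and the grasp point (between the pads) lies 3 mm ahead of it; z points along the fingers, y is the line along which they close (so a half turn about z gives the same grasp; the last joint's range is limited). The gripper opens to 85 mm and grips with 20 to 120 N. Pads are 22 mm wide; open, the fingers measure 114 mm over their backs; the gripper's body (76 mm by 85 mm) begins 54 mm behind the grasp point. The pads swing forward as they close: fully open they stand 13 mm farther back than shut.
Start: joints at [67.781, 4.979, 10.078, 95.1, 0, 90], TCP at [0.208, 0.509, 0.253] pointing down, gripper open.
Joint ranges: [-179.16, 179.16], [-48.56, 103.87], [-65.8, 70.77], [-126.05, 130.52], [-82.76, 87.17], [-180, 180]. Speed limits (degrees/s): [127.2, 127.2, 147.25, 180, 180, 180].

## Interface

Orientations are given as [roll, pitch, yaw] about the fixed x, y, z axes, in that order (R = Rz(yaw) Ry(pitch) Rx(roll)).
In Python, from workcell import bot, viewer, finder gives the robot as it stands.
- The arm moves only by the tool move_arm, never from a script. Its arguments are lists of equal length, an entry for each row: "offset": the shift along the tool's x, y, z in cm, a list of three; "twist": the turn, a rotation vector about the tool's x, y, z in rad, a list of three; "grip": the opening, from 0 (shut) to 1 (fully open). In form: {"offset": [[x, y, z], ...], "twist": [[ax, ay, az], ...], "grip": [grip, ...]}. A call has 1 to 5 rows; each row shifts and turns the commanded pose from where the row before left it, along the tool's axes as they then stand; what a row does not reach is not made up. A row lasts 1/10 s, in which the tool goes at most 50 mm and 8.59 degrees, less where a joint would pass 70% of its speed; a pose out of reach is approached as far as the arm can. A call is refused whole if a number of a shift passes 5 or a number of a turn 0.15, either way. A call with a gripper value outside its range is refused whole. The fingers move at their own pace and stop on an object; "force" is the grip in N (left out, the last holds). Time passes only in rows, so rows that do not move let the fingers close. It gives the time, the measured TCP pose, the force, the opening and the grip force at its end, in the units of the state.
- bot.get_obs(): the state, without advancing time (a new reading comes with each control period).
- viewer.camera(name): name is "scene" or "top" or "wrist"; returns a dict with "color" (420x560x3 uint8, red, green, blue), "depth" (420x560 float32, m along the optical axis (not along the pixel's ray), 0 where there is no reading), "vfov" (degrees; the focal length in pixels is half the picture's height over the tangent of half this angle, whatever the lens; pixels are square), "cx", "cy" (the principal point, pixels), "position" and "attitude" of the camera in the world; the wrist camera has in their place "tool_from_camera" (4x4, takes a point from camera to tool coordinates, whose origin is the TCP and whose axes are the flange's). Camera axes: x right, y down, z forward; pixel columns grow to the right and rows downward; lengths in m; the calibration is good to about 2 mm. A picture is of the moment at which its call begins: read the wrist's pose just before it.
- bot.job_done(): hands the job in; it is judged then, once.
Trained networks look in a picture, given as the dict that the camera call returned (one of the last four; its "shot" number tells which), for a name from the list of things; names that differ only in an ending like _2 or _b are one class to them, and where a whole thing is asked for, a point or a joint stands for the part that bears it (a point fixed in the world has none). Each returns a list of dicts, best first, with "p" (0 to 1); they miss things now and then, are a little off and sometimes report something else, mostly with a low value. They report only what shows in the picture. A call takes as long as a camera call. They do not tell look-alikes from the thing itself.
- finder.boxes_of(picture, thing): "position" ([column, row] in pixels, amid what is visible of it).
- finder.pinpoint(picture, thing): "position" ([column, row] in pixels: a listed point, or the origin of a listed thing).
The state is a dict: "time": time; "q": joint angles; "qd": joint speeds; "joint_efforts": joint torques, N m; "ee_pos": TCP position; "tcp_rot": TCP orientation; "wrist_force": force on the tool from outside, world axes, zero at the start; "torque": the same for the moment, N m; "opening": finger opening in m; "grasp_force": force on a finger pad.
Only numpy, scipy, OpenCV 4.12 (cv2) and the standard library are available. Lean on these libraries where they do the work, as an engineer would, in place of code of your own. Each camera call takes 0.05 s, during which the arm holds its last target. There are 200 camera calls.

## Task

Adjust the wheel bearing on the upright stub axle. Pull the T-handled locking pin out of the castle nut and lay it down on the bench, then screw the nut down (clockwise from above, nearly a whole turn) until it stops on its washer. Back it off to the first slots that line up with the axle's cross hole, take the pin again and push it through them until its collar is against the nut, without disturbing the other things on the bench.

Things in the scene. Friction and masses are not known exactly. Their poses are not given: they have to be found in the camera images.
- stub_axle: upright steel stub axle fixed to the bench; origin on its axis at bench height, z up. Its round foot is 120 across. A grey wheel hub turns freely on it below the nut: hub top 73 across and 91 above the bench, flange 129 across and 40 to 52 above the bench with five studs up to 76. Washer on the hub 57 across, top at 95. Axle end 30 across, top at 147.
- cross_hole (a point): centre of the cross hole through the axle's end, 129 above the bench. The hole is 12 in diameter, level, and runs along this frame's y axis (x, y level, z up; fixed during a run). At the start the pin's handle is on the -y side.
- nut_hexagon (a point): centre of the dark steel castle nut's hexagon on the axle's axis, 107 above the bench when screwed down. Hexagon 50 across flats, 58 across corners, 24 high (12 up, 12 down); y axis normal to a pair of flats (flats every 60 deg). On top a round crown 50 across, 18 high, with six open-topped slots 14 wide, one above each flat: three slot lines across the nut, one along this y axis.
- castle_nut (a joint): turn of the nut, rad: 0 at its hard stop on the washer, growing as it is unscrewed (anticlockwise from above). Rises 3 mm a turn, stays where left, drag 0.15 N m. Slots line up with the cross hole at 0.52 (30 deg off the stop: the first), 1.57, 2.62 and so on each 1.05. Starts pinned near 5.76 (330 deg). Without the pin the line-up need only be within 0.1.
- pin_handle (a point): bright steel locking pin (0.12 kg): middle of its T-handle, on the shank's axis. z along the handle (round-ended bar 15 thick, 50 long), y along the shank to its nose. Along y from here: collar 15 across up to 14, then shank 10 across up to 90, the last 8 tapered to 4. Starts home, handle upright, collar against the nut's crown. Tipped over on the bench it lies flat, nose touching; set down with the handle upright it may stay propped.
- pin_seat (a point): point on the axis of the pin's shank, 39 from the handle's middle towards the nose (axes as pin_handle): it lies at the centre of the cross hole when the collar is against the nut's crown. The pin balances about 30 from the handle's middle: let go when only part-way in, its handle sags by about 5 mm, and it may bind when pushed home unless the handle is brought level.
- lock_pin: the locking pin as a whole; origin and axes as pin_handle
- parts_bin: clear plastic store box, open, fixed on the bench to the right of the axle, 168 (x) by 288 (y), 66 high, with a cane and a paper roll standing out of it; origin at the centre of its underside. An obstacle only.
- extinguisher: red fire extinguisher standing fixed on the bench to the left of the axle, about 90 by 140 and 266 high; origin at the centre of its underside. An obstacle only.
- brass_tin: cream and green grease tin, a closed round tin 66 across and 56 high; bystander, origin at the centre of its underside (mm)
- spray_can: aerosol can without cap, 68 across and 159 high; bystander, origin at the centre of its underside (mm)
- spanner: combination spanner 213 long lying flat; bystander (mm)
- feeler_gauge: closed feeler gauge 108 long lying flat; bystander (mm)
- flange_bolt: flanged bolt 54 high standing on its head; bystander (mm)
- tape_measure: tape measure 78 long and 65 high, standing; bystander (mm)
Things that resemble listed ones, but are neither listed nor needed, are in the scene too. Of the things like the stub_axle, leave any that is green; of the rest the smaller one is meant.

How it is judged:
By the outcome, as a careful person would: the job done as asked, in the order asked, and still so for the second after the job is handed in, with the robot touching nothing.
It also fails if it takes over 72 s, if anything falls off the work surface, if the arm or the gripper's body presses on something with over 40 N, if the wrist force passes 120 N, or if a joint passes its speed limit or range.

## Working session

There is one attempt and no reset: what is moved stays moved. The work goes in short steps, Python scripts to look and compute and a tool call to move; the robot and the scene stay as the last step left them, time stands still between calls to the robot, and variables do not carry over. Pictures are saved under pics/ and viewed, at most 10 in all, crops included, and the job is handed in when it is done.

Besides the shell and the picture viewer there is one more tool, called after "Request:" as name(argument=value, ...) on one line, values as JSON. move_arm: Moves the arm, as the interface text tells. Its arguments: {"type":"object","properties":{"offset":{"type":"array","items":{"type":"array","items":{"type":"number"}}},"twist":{"type":"array","items":{"type":"array","items":{"type":"number"}}},"grip":{"type":"array","items":{"type":"number"}},"force":{"type":"number"}},"required":["offset","twist","grip"]}

```bash
mkdir -p pics; ls
cat > h.py <<'E'
import numpy as np, cv2
from scipy.spatial.transform import Rotation as R
from workcell import bot, viewer, finder
def rot(a):
    a=np.array(a,float)
    return a if a.shape==(3,3) else R.from_euler('xyz',a,degrees=True).as_matrix() if a.size==3 else R.from_quat(a).as_matrix()
def cam(name):
    o=bot.get_obs(); p=viewer.camera(name)
    if name=='wrist':
        T=np.eye(4); T[:3,:3]=rot(o['tcp_rot']); T[:3,3]=o['ee_pos']; T=T@np.array(p['tool_from_camera'])
    else:
        T=np.eye(4); T[:3,:3]=rot(p['attitude']); T[:3,3]=p['position']
    p['T']=T; p['f']=p['color'].shape[0]/2/np.tan(np.radians(p['vfov'])/2); return p
def ray(p,uv):
    d=np.array([(uv[0]-p['cx'])/p['f'],(uv[1]-p['cy'])/p['f'],1]); return p['T'][:3,3],p['T'][:3,:3]@d
def atz(p,uv,z):
    o,d=ray(p,uv); return o+d*(z-o[2])/d[2]
def cloud(p):
    v,u=np.indices(p['depth'].shape); Z=p['depth']
    c=np.stack([(u-p['cx'])/p['f']*Z,(v-p['cy'])/p['f']*Z,Z],-1)
    return c@p['T'][:3,:3].T+p['T'][:3,3]
def proj(p,X):
    c=p['T'][:3,:3].T@(np.array(X)-p['T'][:3,3]); return [p['cx']+p['f']*c[0]/c[2],p['cy']+p['f']*c[1]/c[2]]
def save(p,n,box=None,s=1):
    im=p['color'][:,:,::-1]
    if box: im=im[box[1]:box[3],box[0]:box[2]]
    cv2.imwrite('pics/'+n,cv2.resize(im,None,fx=s,fy=s,interpolation=cv2.INTER_CUBIC))
E
python3 - <<'E'
from h import *
print(bot.get_obs())
for n in ['scene','top']:
    p=cam(n); save(p,n+'0.png')
    print(n,{k:p[k] for k in p if k not in('color','depth')})
    for t in ['stub_axle','cross_hole','nut_hexagon','pin_handle','pin_seat','lock_pin']:
        print(t,[(np.round(d['position']).tolist(),round(d['p'],2)) for d in finder.pinpoint(p,t)][:4])
E
```

```text
pics
{'time': 0.0, 'q': array([ 6.77826384e+01,  5.01065244e+00,  1.00335187e+01,  9.50989513e+01,
       -3.70506932e-04,  9.00000443e+01]), 'qd': array([-0.03955204,  0.03912203,  0.05892615,  0.01029524, -0.06217959,
        0.03025236]), 'joint_efforts': array([-8.64498143e-04, -5.20384347e+01,  4.64806902e+01,  1.59660674e-02,
       -9.59685008e-05, -1.52619157e-05]), 'ee_pos': array([0.20789197, 0.50897829, 0.25257896]), 'tcp_rot': array([-1.79923915e+02,  3.70565495e-04,  1.57782595e+02]), 'wrist_force': array([-0.5589629 ,  0.12171097,  0.06648093]), 'torque': array([ 0.00990122,  0.00472696, -0.00855228]), 'grasp_force': 0.0, 'opening': 0.08557589030303574}
scene {'vfov': 44.201228426155645, 'cx': 282.69916536671144, 'cy': 206.1226591993728, 'position': array([-0.77401603, -0.71440055,  0.95709125]), 'attitude': array([-123.09877322,    0.30000923,  -62.92014711]), 'shot': 1, 'T': array([[ 0.45522561, -0.48821529,  0.74459081, -0.77401603],
       [-0.89036073, -0.24468925,  0.38390746, -0.71440055],
       [-0.00523612, -0.83771893, -0.54607654,  0.95709125],
       [ 0.  
[... 700 characters left out ...]
  0.19311524,  0.12935455],
       [-0.99958803, -0.01242593,  0.02587224, -0.12934719],
       [-0.02298169, -0.19348052, -0.98083492,  1.25576364],
       [ 0.        ,  0.        ,  0.        ,  1.        ]]), 'f': np.float64(404.1117772440176)}
stub_axle [([140.0, 272.0], 0.86), ([350.0, 274.0], 0.74), ([257.0, 158.0], 0.74), ([261.0, 177.0], 0.73)]
cross_hole [([359.0, 271.0], 0.85), ([255.0, 161.0], 0.78), ([125.0, 272.0], 0.62), ([265.0, 173.0], 0.35)]
nut_hexagon [([256.0, 164.0], 0.73), ([361.0, 278.0], 0.64), ([128.0, 271.0], 0.54)]
pin_handle [([267.0, 172.0], 0.41), ([350.0, 218.0], 0.22)]
pin_seat [([258.0, 159.0], 0.64)]
lock_pin [([404.0, 161.0], 0.66), ([264.0, 171.0], 0.65)]
```

View pics/scene0.png

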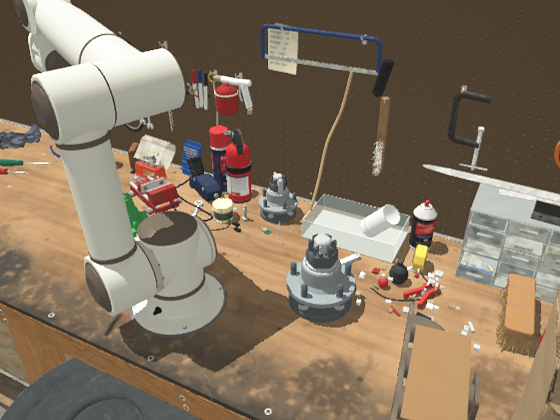

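View pics/top0.png

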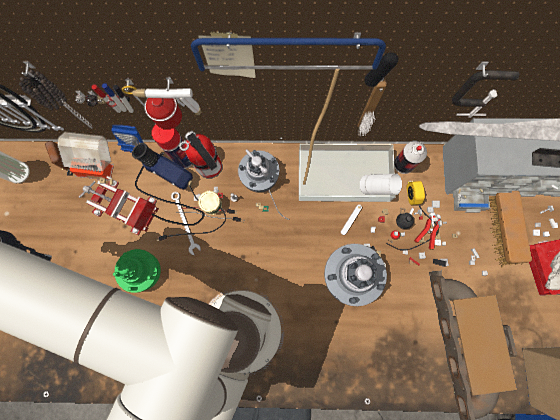

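Candidates for the axle, in the top picture: green (137,270), which is excluded; big grey (357,274); small grey (259,168), between the extinguisher and the bin. I choose the small grey one (scene picture: 278,197). Next is a close crop and depth measurements.

Run:
```python
from h import *
ps=cam('scene'); pt=cam('top')
a=cv2.resize(ps['color'][150:230,235:325],(720,640)[:2]) 
a=cv2.resize(ps['color'][155:230,235:325],(400,333),interpolation=cv2.INTER_CUBIC)
b=cv2.resize(pt['color'][130:205,215:305],(400,333),interpolation=cv2.INTER_CUBIC)
cv2.imwrite('pics/crop1.png',np.hstack([a,b])[:,:,::-1])
for p,uv in((pt,(257,160)),(ps,(277,180))):
    C=cloud(p); o=atz(p,uv,0.14); print(o)
    m=(np.hypot(C[...,0]-o[0],C[...,1]-o[1])<.06)
    for lo,hi in((.142,.155),(.133,.155),(.125,.135),(.11,.12),(.085,.1)):
        q=C[m&(C[...,2]>lo)&(C[...,2]<hi)]
        print(lo,hi,len(q),q.mean(0).round(4) if len(q) else '',(q.min(0).round(3),q.max(0).round(3)) if len(q) else '')
# top of big/green heights
for n,z in(('big',(359,272)),('green',(130,270))):
    C=cloud(pt); o=atz(pt,z,.15); m=(np.hypot(C[...,0]-o[0],C[...,1]-o[1])<.1); print(n,o,C[m][:,2].max())
C=cloud(pt)
for t in['spray_can','brass_tin','flange_bolt','feeler_gauge','tape_measure','spanner','extinguisher','parts_bin']:
    for p in(pt,):
        print(t,[(np.round(d['position']).tolist(),round(d['p'],2),atz(p,d['position'],0).round(3).tolist()) for d in finder.pinpoint(p,t)][:3])
```

```text
[ 0.49029637 -0.04451222  0.14      ]
0.142 0.155 98 [ 0.4798 -0.0485  0.1461] (array([ 0.45 , -0.074,  0.142]), array([ 0.507, -0.022,  0.155]))
0.133 0.155 176 [ 0.4817 -0.0469  0.1423] (array([ 0.45 , -0.074,  0.133]), array([ 0.513, -0.018,  0.155]))
0.125 0.135 81 [ 0.4893 -0.0395  0.1305] (array([ 0.451, -0.074,  0.125]), array([ 0.524, -0.011,  0.135]))
0.11 0.12 41 [ 0.4759 -0.0419  0.1175] (array([ 0.45 , -0.073,  0.111]), array([ 0.514, -0.02 ,  0.12 ]))
0.085 0.1 135 [ 0.4737 -0.0414  0.0904] (array([ 0.451, -0.077,  0.085]), array([ 0.512, -0.007,  0.1  ]))
[ 0.46570099 -0.05567193  0.14      ]
0.142 0.155 50 [ 0.4721 -0.0557  0.1458] (array([ 0.449, -0.079,  0.142]), array([ 0.496, -0.032,  0.154]))
0.133 0.155 112 [ 0.4727 -0.0545  0.1412] (array([ 0.449, -0.079,  0.133]), array([ 0.508, -0.02 ,  0.154]))
0.125 0.135 51 [ 0.4717 -0.0523  0.1303] (array([ 0.447, -0.079,  0.126]), array([ 0.512, -0.02 ,  0.135]))
0.11 0.12 65 [ 0.4674 -0.056   0.1152] (array([ 0.445, -0.08 ,  0.11 ]), array([ 0.507, -0.02 ,  0.12 ]))
0.085 0.1 118 [ 0.4691 -0.054   0.0912] (array([ 0.442, -0.082,  0.085]), array([ 0.511, -0.013,  0.1  ]))
big [ 0.17498329 -0.32849926  0.15      ] 0.20751273803289916
green [0.17022644 0.29380884 0.15      ] 0.6807027348013245
spray_can [([404.0, 163.0], 0.89, [0.53, -0.506, 0.0])]
brass_tin [([211.0, 201.0], 0.94, [0.398, 0.111, 0.0])]
flange_bolt [([230.0, 200.0], 0.36, [0.401, 0.048, 0.0])]
feeler_gauge [([350.0, 222.0], 0.61, [0.337, -0.331, 0.0])]
tape_measure [([413.0, 188.0], 0.68, [0.446, -0.531, 0.0])]
spanner [([184.0, 223.0], 0.75, [0.327, 0.193, 0.0])]
extinguisher [([259.0, 165.0], 0.5, [0.519, -0.039, 0.0])]
parts_bin [([343.0, 176.0], 0.73, [0.486, -0.311, 0.0]), ([413.0, 190.0], 0.65, [0.441, -0.531, 0.0])]
```

View pics/crop1.png

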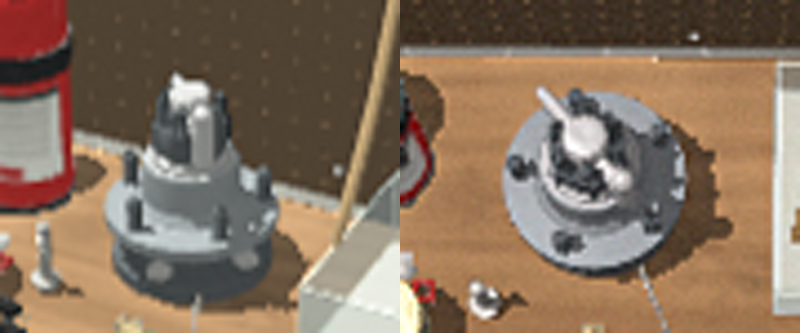

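The crop confirms the small grey axle: nut and T-pin with the handle toward the robot's right (top picture about 263,170) and the nose at about (248,151). Next I'll get the obstacle extents and plan the approach.

```bash
cat >> h.py <<'E'
def pose():
    o=bot.get_obs(); return np.array(o['ee_pos']),rot(o['tcp_rot'])
def plan(pos=None,yaw=None,Rt=None,maxs=4.0,maxr=.14,p0=None,R0=None):
    """rows: rotation about TCP and translation simultaneous, per-row tool-frame"""
    p,R_=pose()
    if p0 is not None: p=np.array(p0,float)
    if R0 is not None: R_=R0
    pos=p if pos is None else np.array(pos,float)
    if Rt is None: Rt=R_ if yaw is None else rot([180,0,yaw])
    rv=R.from_matrix(R_.T@Rt).as_rotvec(); d=R_.T@(pos-p)*100
    n=int(max(np.ceil(np.abs(d).max()/maxs),np.ceil(np.abs(rv).max()/maxr),1))
    print('delta tool cm',d.round(2),'rotvec',rv.round(3),'rows',n)
    q=R_
    rows=[]
    for i in range(n):
        rows.append((q.T@(pos-p)*100/n).round(2).tolist()); q=q@R.from_rotvec(rv/n).as_matrix()
    print(rows); print('twist',(rv/n).round(4).tolist())
E
python3 - <<'E'
from h import *
p=cam('wrist'); print(p['tool_from_camera'],p['vfov'],p['cx'],p['cy'])
ps=cam('scene'); pt=cam('top')
for q in(ps,pt):
    C=cloud(q).reshape(-1,3); hsv=cv2.cvtColor(q['color'],cv2.COLOR_RGB2HSV).reshape(-1,3)
    m=((hsv[:,0]<8)|(hsv[:,0]>172))&(hsv[:,1]>150)&(C[:,2]>.1)&(C[:,2]<.28)&(C[:,0]<.6)&(C[:,0]>.35)&(abs(C[:,1])<.3)
    print('ext',m.sum(),np.percentile(C[m],[2,50,98],axis=0).round(3))
    m=(C[:,2]>.15)&(C[:,2]<.5)&(C[:,0]<.62)&(C[:,0]>.3)&(C[:,1]>-.2)&(C[:,1]<.25)
    print('tall',m.sum(),np.percentile(C[m],[2,50,98],axis=0).round(3))
    for y0 in np.arange(-.4,.4,.1):
        mm=m=(C[:,2]>.03)&(C[:,0]>.3)&(C[:,0]<.7)&(C[:,1]>y0)&(C[:,1]<y0+.1)
        if mm.sum(): print(round(y0,1),C[mm].max(0).round(2),C[mm].min(0).round(2))
E
```

```text
[[ 4.86333155e-05 -9.48511395e-01 -3.16743005e-01  8.21837715e-02]
 [ 9.99999995e-01  7.30996873e-05 -6.53607839e-05  1.05392221e-04]
 [ 8.51492629e-05 -3.16743000e-01  9.48511394e-01 -1.20261828e-01]
 [ 0.00000000e+00  0.00000000e+00  0.00000000e+00  1.00000000e+00]] 64.24568219347259 283.8984990349623 211.95075421761416
ext 922 [[0.47  0.076 0.108]
 [0.505 0.133 0.189]
 [0.558 0.224 0.232]]
tall 13693 [[ 0.475 -0.194  0.157]
 [ 0.598  0.021  0.337]
 [ 0.605  0.232  0.494]]
-0.4 [ 0.61 -0.3   0.68] [ 0.39 -0.4   0.03]
-0.3 [ 0.61 -0.2   0.67] [ 0.39 -0.3   0.03]
-0.2 [ 0.61 -0.1   0.66] [ 0.4  -0.2   0.03]
-0.1 [ 0.61 -0.    0.66] [ 0.42 -0.1   0.03]
-0.0 [0.61 0.1  0.65] [0.35 0.   0.03]
0.1 [0.61 0.2  0.64] [0.35 0.1  0.03]
0.2 [0.61 0.3  0.63] [0.3  0.2  0.03]
0.3 [0.61 0.4  0.62] [0.3  0.3  0.03]
ext 961 [[0.473 0.08  0.114]
 [0.515 0.175 0.204]
 [0.551 0.232 0.235]]
tall 14148 [[ 0.476 -0.192  0.162]
 [ 0.6    0.052  0.371]
 [ 0.602  0.236  0.495]]
-0.4 [ 0.6  -0.3   0.66] [ 0.4  -0.4   0.03]
-0.3 [ 0.6  -0.2   0.66] [ 0.4  -0.3   0.03]
-0.2 [ 0.6  -0.1   0.66] [ 0.4  -0.2   0.03]
-0.1 [ 0.6  -0.    0.66] [ 0.42 -0.1   0.03]
-0.0 [0.6  0.1  0.66] [0.35 0.   0.03]
0.1 [0.6  0.2  0.66] [0.35 0.1  0.03]
0.2 [0.6  0.3  0.66] [0.32 0.2  0.03]
0.3 [0.6  0.4  0.66] [0.3  0.3  0.03]
```

Run:
```python
from h import *
plan([.44,-.06,.33],yaw=180,maxs=4)
```

```text
delta tool cm [-43.   -43.91  -7.67] rotvec [-0.    -0.    -0.388] rows 11
[[-3.91, -3.99, -0.7], [-3.77, -4.13, -0.7], [-3.62, -4.26, -0.7], [-3.47, -4.38, -0.7], [-3.31, -4.5, -0.7], [-3.15, -4.62, -0.7], [-2.98, -4.72, -0.7], [-2.82, -4.83, -0.7], [-2.64, -4.92, -0.7], [-2.47, -5.01, -0.7], [-2.29, -5.1, -0.7]]
twist [-0.0, -0.0, -0.0353]
```

Request:
move_arm(offset=[[-2.6,-2.8,-2],[-2.8,-2.9,-2],[-2.8,-3,-1],[-2.8,-3,-1],[-2.8,-3,-0.7]], twist=[[0,0,0],[0,0,0],[0,0,0],[0,0,0],[0,0,0]], grip=[1,1,1,1,1])

```text
time: 1.85
ee_pos: [0.2804, 0.3195, 0.3211]
tcp_rot: [179.9, 0.0, 157.8]
wrist_force: [0.5, 0.7, -0.4]
opening: 0.0854
grasp_force: 0.0
```

Request:
move_arm(offset=[[-2.8,-3,0],[-2.8,-3,0],[-2.8,-3,0],[-2.8,-3,0],[-2.8,-3,0]], twist=[[0,0,-0.05],[0,0,-0.05],[0,0,-0.05],[0,0,-0.05],[0,0,-0.05]], grip=[1,1,1,1,1])

```text
time: 2.35
ee_pos: [0.3719, 0.1361, 0.3207]
tcp_rot: [180.0, 0.1, 172.2]
wrist_force: [0.9, 1.4, 0.6]
opening: 0.0854
grasp_force: 0.0
```

Run:
```python
from h import *
o=bot.get_obs();print(o['q'].round(1),o['ee_pos'],o['tcp_rot'])
plan([.44,-.06,.33],yaw=180,maxs=3.5)
```

```text
[ 20.1 -13.7   0.2 103.8   0.   27.9] [0.37187715 0.13614039 0.32072196] [1.79963775e+02 6.02488790e-02 1.72231736e+02]
delta tool cm [ -9.4  -18.51  -0.93] rotvec [ 0.001  0.001 -0.136] rows 6
[[-1.57, -3.09, -0.15], [-1.5, -3.12, -0.15], [-1.43, -3.15, -0.15], [-1.35, -3.18, -0.15], [-1.28, -3.21, -0.15], [-1.21, -3.24, -0.15]]
twist [0.0001, 0.0002, -0.0226]
```

Request:
move_arm(offset=[[-1.6,-3.5,0],[-1.6,-3.8,0],[-1.6,-3.8,0],[-1.6,-3.8,0],[-1.4,-3.6,-0.5]], twist=[[0,0,-0.03],[0,0,-0.03],[0,0,-0.03],[0,0,-0.03],[0,0,-0.02]], grip=[1,1,1,1,1])

```text
time: 2.85
ee_pos: [0.435, -0.0546, 0.3251]
tcp_rot: [-180.0, -0.0, -179.8]
wrist_force: [1.0, 0.7, 0.8]
opening: 0.0854
grasp_force: 0.0
```

Request:
move_arm(offset=[[0,0,0],[0,0,0],[0,0,0]], twist=[[0,0,0],[0,0,0],[0,0,0]], grip=[1,1,1])

```text
time: 3.15
ee_pos: [0.4347, -0.0521, 0.3254]
tcp_rot: [180.0, 0.0, -179.9]
wrist_force: [0.4, -0.0, -1.1]
opening: 0.0855
grasp_force: 0.0
```

```bash
cat >> h.py <<'E'
def look(n,things=('stub_axle','cross_hole','nut_hexagon','pin_handle','pin_seat'),zs={'stub_axle':0,'cross_hole':.129,'nut_hexagon':.11,'pin_handle':.129,'pin_seat':.129}):
    p=cam('wrist'); save(p,n)
    for t in things:
        print(t,[(np.round(d['position']).tolist(),round(d['p'],2),atz(p,d['position'],zs[t]).round(4).tolist()) for d in finder.pinpoint(p,t)][:2])
    return p
E
python3 - <<'E'
from h import *
o=bot.get_obs();print(o['ee_pos'],o['tcp_rot'],o['q'].round(1))
p=look('w1.png'); np.savez('w1.npz',**{k:p[k] for k in('depth','color','T','f','cx','cy')})
C=cloud(p)
q=C[(C[...,2]>.142)&(C[...,2]<.151)&(np.hypot(C[...,0]-.48,C[...,1]+.05)<.06)]
print(len(q),q.mean(0),q.min(0),q.max(0))
E
```

```text
[ 0.43473271 -0.0520805   0.32535937] [ 1.79990376e+02  1.84176472e-03 -1.79860375e+02] [ -6.8  -7.9   5.6 103.5   0.   -7. ]
stub_axle [([288.0, 199.0], 0.72, [0.4831, -0.0454, 0.0])]
cross_hole [([267.0, 212.0], 0.65, [0.4582, -0.0689, 0.129])]
nut_hexagon [([295.0, 230.0], 0.93, [0.4851, -0.0396, 0.11]), ([266.0, 211.0], 0.48, [0.4637, -0.0708, 0.11])]
pin_handle [([269.0, 208.0], 0.85, [0.4542, -0.0667, 0.129])]
pin_seat [([289.0, 235.0], 0.87, [0.4836, -0.0464, 0.129])]
796 [ 0.47941702 -0.0480219   0.14574534] [ 0.44856947 -0.07622321  0.14210549] [ 0.50042825 -0.02872156  0.15097711]
```

View pics/w1.png

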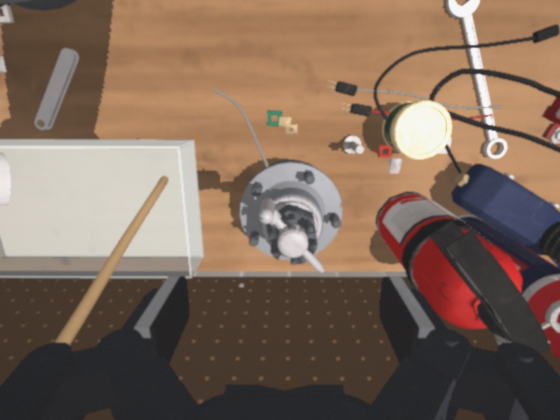

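The close look shows the handle's top at about (267,211), the axle end at (292,241), the nose at (322,268), the bin on the left, the extinguisher on the right, and free bench above (toward the robot).

Run:
```python
from h import *
d=np.load('w1.npz'); p={k:d[k] for k in d}
p['cx'],p['cy'],p['f']=map(float,(d['cx'],d['cy'],d['f']))
C=cloud(p); Z=C[...,2]; hsv=cv2.cvtColor(p['color'],cv2.COLOR_RGB2HSV)
im=cv2.resize(p['color'][180:290,220:350],None,fx=5,fy=5,interpolation=cv2.INTER_CUBIC); cv2.imwrite('pics/w1c.png',im[:,:,::-1])
# axle top plateau
m=(abs(Z-.147)<.0035)&(np.hypot(C[...,0]-.483,C[...,1]+.046)<.02); q=C[m]; print('axle top',len(q),np.median(q,0),q.min(0),q.max(0))
m=(Z>.148)&(np.hypot(C[...,0]-.455,C[...,1]+.068)<.02); q=C[m]; print('handle top',len(q),np.median(q,0),q.min(0),q.max(0))
m=(Z>.12)&(Z<.14)&(np.hypot(C[...,0]-.483,C[...,1]+.046)>.031)&(np.hypot(C[...,0]-.483,C[...,1]+.046)<.06)&(C[...,0]>.49); q=C[m]; print('nose',len(q),q.mean(0),q.min(0),q.max(0))
for uv in((322,268),): print(atz(p,uv,.129))
```

```text
axle top 567 [ 0.4855105  -0.04358623  0.14568426] [ 0.47180813 -0.05736178  0.14350789] [ 0.49975624 -0.02974551  0.14842204]
handle top 149 [ 0.45503555 -0.06916921  0.15054988] [ 0.44913355 -0.07502338  0.14801177] [ 0.4619152  -0.06277578  0.1530458 ]
nose 161 [ 0.51397525 -0.01873272  0.13106295] [ 0.50511952 -0.0285022   0.1268305 ] [ 0.52413026 -0.01002603  0.13342166]
[ 0.52075108 -0.01118592  0.129     ]
```

View pics/w1c.png

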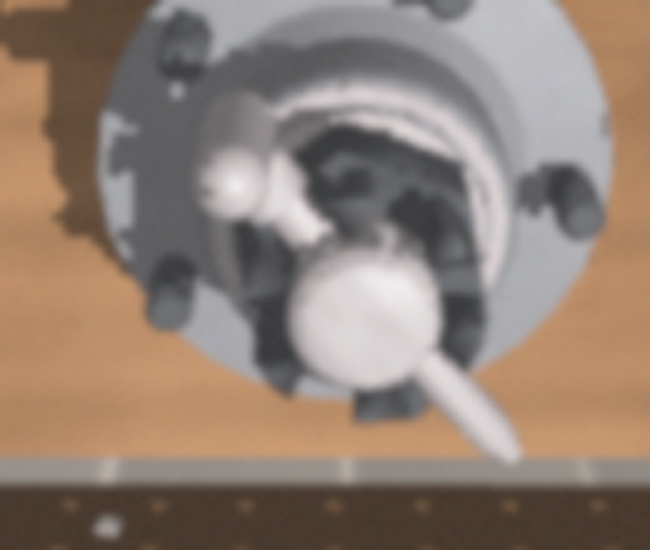

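Run:
```python
from h import *
plan([.4563,-.0692,.21],yaw=-139,maxs=4)
```

```text
delta tool cm [-2.14 -1.72 11.54] rotvec [-0.     0.    -0.712] rows 6
[[-0.36, -0.29, 1.92], [-0.32, -0.33, 1.92], [-0.28, -0.36, 1.92], [-0.23, -0.39, 1.92], [-0.19, -0.42, 1.92], [-0.14, -0.44, 1.92]]
twist [-0.0, 0.0, -0.1187]
```

Request:
move_arm(offset=[[-0.36,-0.29,1.92],[-0.32,-0.33,1.92],[-0.28,-0.36,1.92],[-0.23,-0.39,1.92],[-0.19,-0.42,1.92]], twist=[[0,0,-0.1187],[0,0,-0.1187],[0,0,-0.1187],[0,0,-0.1187],[0,0,-0.1187]], grip=[1,1,1,1,1])

```text
time: 3.95
ee_pos: [0.4529, -0.0667, 0.2285]
tcp_rot: [-180.0, 0.0, -145.6]
wrist_force: [-0.3, -0.5, 0.8]
opening: 0.0855
grasp_force: 0.0
```

Request:
move_arm(offset=[[-0.14,-0.44,1.92],[0,0,0],[0,0,0]], twist=[[0,0,-0.1187],[0,0,0],[0,0,0]], grip=[1,1,1])

```text
time: 4.25
ee_pos: [0.4563, -0.0696, 0.2105]
tcp_rot: [180.0, -0.0, -139.2]
wrist_force: [0.3, -0.1, -0.4]
opening: 0.0854
grasp_force: 0.0
```

Run:
```python
from h import *
p=look('w2.png'); np.savez('w2.npz',**{k:p[k] for k in('depth','color','T','f','cx','cy')})
C=cloud(p); Z=C[...,2]
m=(abs(Z-.146)<.0035)&(np.hypot(C[...,0]-.4857,C[...,1]+.0436)<.02); q=C[m]; print('axle top',len(q),np.median(q,0),q.min(0),q.max(0))
m=(Z>.148)&(np.hypot(C[...,0]-.455,C[...,1]+.068)<.02); q=C[m]; print('handle top',len(q),np.median(q,0),q.min(0),q.max(0))
plan([.4563,-.0692,.141],yaw=-139,maxs=2)
```

```text
stub_axle [([281.0, 223.0], 0.75, [0.4892, -0.0442, 0.0]), ([284.0, 234.0], 0.68, [0.4961, -0.0333, 0.0])]
cross_hole [([282.0, 291.0], 0.78, [0.4893, -0.0418, 0.129])]
nut_hexagon [([284.0, 270.0], 0.89, [0.4837, -0.0449, 0.11])]
pin_handle [([283.0, 230.0], 0.94, [0.4547, -0.0705, 0.129])]
pin_seat [([279.0, 282.0], 0.75, [0.4852, -0.0481, 0.129])]
axle top 1380 [ 0.48512313 -0.04482284  0.14568657] [ 0.47154914 -0.0587358   0.14250353] [ 0.50143626 -0.02899236  0.14768478]
handle top 4891 [ 0.44768731 -0.07454266  0.26736382] [ 0.43544033 -0.08793758  0.1480244 ] [ 0.46313348 -0.06117564  0.27366485]
delta tool cm [-0.    0.08  6.99] rotvec [-0.001  0.001 -0.002] rows 4
[[-0.0, 0.02, 1.75], [-0.0, 0.02, 1.75], [-0.0, 0.02, 1.75], [-0.0, 0.02, 1.75]]
twist [-0.0002, 0.0002, -0.0005]
```

View pics/w2.png

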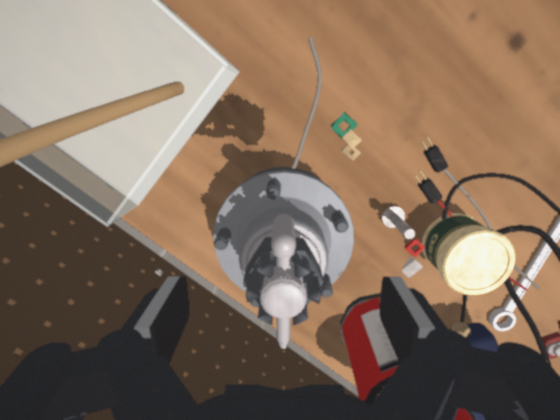

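Request:
move_arm(offset=[[0,0,1.75],[0,0.04,1.75],[0,0.04,1.75],[0,0,1.75],[0,0,0]], twist=[[0,0,0],[0,0,0],[0,0,0],[0,0,0],[0,0,0]], grip=[1,1,1,1,1])

```text
time: 5.05
ee_pos: [0.455, -0.0691, 0.1383]
tcp_rot: [179.9, -0.1, -139.1]
wrist_force: [0.5, -0.0, 0.1]
opening: 0.0857
grasp_force: 0.0
```

Request:
move_arm(offset=[[0,0,0],[0,0,0],[0,0,0],[0,0,0],[0,0,0]], twist=[[0,0,0],[0,0,0],[0,0,0],[0,0,0],[0,0,0]], grip=[0,0,0,0,0], force=50)

```text
time: 5.55
ee_pos: [0.4562, -0.0693, 0.1405]
tcp_rot: [-180.0, 0.0, -139.1]
wrist_force: [0.3, -0.2, 2.2]
opening: 0.0137
grasp_force: 49.3
```

Run:
```python
from h import *
o=bot.get_obs();print(o['ee_pos'],o['tcp_rot'],o['wrist_force'],o['torque'],o['opening'],o['grasp_force'])
d=np.load('w1.npz'); p={k:d[k] for k in d}
p['cx'],p['cy'],p['f']=map(float,(d['cx'],d['cy'],d['f']))
for n,uv in dict(wire0=(215,90),wire1=(265,165),binc=(180,143),green=(275,120),feel=(70,50),t=(120,20),c=(108,130)).items(): print(n,atz(p,uv,.066 if n=='binc' else 0).round(3))
```

```text
[ 0.45616006 -0.06930499  0.14050522] [-1.79969328e+02  2.26167564e-02 -1.39070474e+02] [ 0.29625081 -0.23102295  2.24135886] [-0.04197299 -0.11900384 -0.07722451] 0.013718160299090535 49.334988221526146
wire0 [ 0.341 -0.138  0.   ]
wire1 [ 0.435 -0.077  0.   ]
binc [ 0.398 -0.168  0.066]
green [ 0.377 -0.063  0.   ]
feel [ 0.296 -0.311  0.   ]
t [ 0.263 -0.245  0.   ]
c [ 0.39 -0.28  0.  ]
```

Request:
move_arm(offset=[[0.5,0,0],[1,0,0],[1.5,0,0],[2,0,0],[2,0,0]], twist=[[0,0,0],[0,0,0],[0,0,0],[0,0,0],[0,0,0]], grip=[0,0,0,0,0])

```text
time: 6.05
ee_pos: [0.4014, -0.116, 0.1398]
tcp_rot: [180.0, -0.0, -139.1]
wrist_force: [-0.3, 0.7, -1.4]
opening: 0.0131
grasp_force: 48.8
```

Request:
move_arm(offset=[[2,0,0],[1.5,0,0],[0,0,0]], twist=[[0,0,0],[0,0,0],[0,0,0]], grip=[0,0,0])

```text
time: 6.35
ee_pos: [0.3746, -0.1393, 0.1399]
tcp_rot: [180.0, -0.1, -139.2]
wrist_force: [0.4, 0.1, -0.5]
opening: 0.0137
grasp_force: 48.8
```

Run:
```python
from h import *
o=bot.get_obs();print(o['ee_pos'],o['tcp_rot'],o['wrist_force'],o['opening'])
p=cam('wrist'); save(p,'w3.png'); 
plan([.28,-.04,.12],yaw=-139,maxs=3.5)
```

```text
[ 0.37460247 -0.13925917  0.13985675] [ 1.79977670e+02 -5.71395638e-02 -1.39208130e+02] [ 0.40671743  0.11614425 -0.51483529] 0.013660723577163773
delta tool cm [ 0.77 13.72  1.99] rotvec [ 0.    -0.    -0.003] rows 4
[[0.19, 3.43, 0.5], [0.19, 3.43, 0.5], [0.19, 3.43, 0.5], [0.18, 3.43, 0.5]]
twist [0.0, -0.0001, -0.0009]
```

View pics/w3.png

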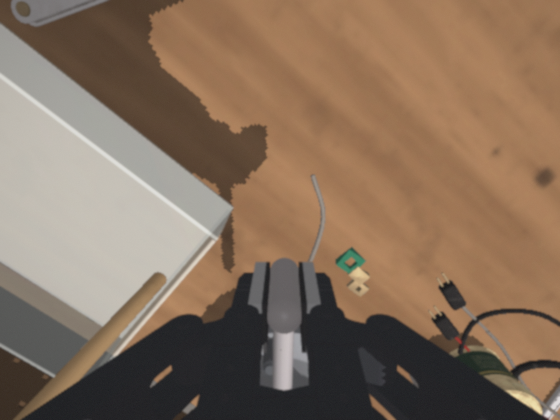

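Request:
move_arm(offset=[[0.2,3.4,0],[0.2,3.5,0.5],[0.2,3.4,0.5],[0.2,3.4,1],[0,0,0]], twist=[[0,0,0],[0,0,0],[0,0,0],[0,0.125,0],[0,0.125,0]], grip=[0,0,0,0,0])

```text
time: 6.9
ee_pos: [0.2786, -0.0388, 0.1206]
tcp_rot: [-179.8, -14.5, -139.1]
wrist_force: [0.4, -0.8, -1.6]
opening: 0.0137
grasp_force: 49.2
```

Request:
move_arm(offset=[[-0.5,0,2],[-0.5,0,2],[-0.5,0,2],[0,0,0],[0,0,0]], twist=[[0,0,0],[0,0,0],[0,0,0],[0,0,0],[0,0,0]], grip=[0,0,0,0,0])

```text
time: 7.4
ee_pos: [0.2805, -0.0399, 0.0586]
tcp_rot: [180.0, -14.3, -139.0]
wrist_force: [-0.9, 0.0, -0.9]
opening: 0.0132
grasp_force: 49.2
```

Run:
```python
from h import *
o=bot.get_obs();print(o['ee_pos'],o['tcp_rot'],o['wrist_force'],o['opening'])
```

```text
[ 0.28046756 -0.03988492  0.05859018] [ 179.97897116  -14.34996437 -139.04908223] [-0.88899157  0.01745899 -0.89060182] 0.013231039818668145
```

Request:
move_arm(offset=[[-0.25,0,1],[-0.18,0,0.7],[-0.1,0,0.38],[0,0,0],[0,0,0]], twist=[[0,0,0],[0,0,0],[0,0,0],[0,0,0],[0,0,0]], grip=[0,0,0,0,0])

```text
time: 7.9
ee_pos: [0.2806, -0.0401, 0.037]
tcp_rot: [-180.0, -14.3, -139.1]
wrist_force: [-1.0, -0.2, 2.4]
opening: 0.0135
grasp_force: 49.8
```

Request:
move_arm(offset=[[0,0,0],[0,0,0],[0,0,0],[0,0,0],[0,0,0]], twist=[[0,0,0],[0,0,0],[0,0,0],[0,0,0],[0,0,0]], grip=[0.4,0.4,0.8,1,1])

```text
time: 8.4
ee_pos: [0.2806, -0.04, 0.0368]
tcp_rot: [-180.0, -14.3, -139.1]
wrist_force: [0.4, -0.1, 0.1]
opening: 0.076
grasp_force: 0.0
```

Run:
```python
from h import *
o=bot.get_obs();print(o['ee_pos'],o['tcp_rot'],o['wrist_force'],o['opening'])
p=cam('wrist'); save(p,'w4.png')
```

```text
[ 0.28061725 -0.03998971  0.03675476] [-179.9984047   -14.32220409 -139.06499629] [ 0.41873808 -0.0711503   0.11063991] 0.07597896449648876
```

View pics/w4.png

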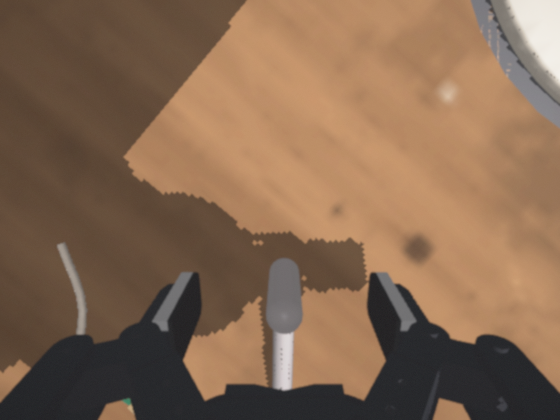

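Run:
```python
from h import *
pt=cam('top');ps=cam('scene')
d=np.load('w1.npz'); w={k:d[k] for k in d}
w['cx'],w['cy'],w['f']=map(float,(d['cx'],d['cy'],d['f']))
for p in(w,pt,ps):
    C=cloud(p).reshape(-1,3); r=np.hypot(C[:,0]-.4855,C[:,1]+.044)
    m=(C[:,2]>.17)&(C[:,2]<.34)&(r<.2)&(C[:,0]<.59)
    if m.sum():
        a=np.degrees(np.arctan2(C[m,1]+.044,C[m,0]-.4855))
        for lo in range(-180,180,30):
            k=(a>=lo)&(a<lo+30)
            if k.sum()>3: print(lo,k.sum(),r[m][k].min().round(3),C[m][k][r[m][k].argmin()].round(3))
    print('--')
o=bot.get_obs();Rt=rot(o['tcp_rot']); up=o['ee_pos']-Rt[:,2]*.13
print(up); plan([.4855,-.044,.235],yaw=251,maxs=3.5,p0=up)
```

```text
-150 1677 0.065 [ 0.445 -0.095  0.335]
-120 753 0.143 [ 0.467 -0.186  0.171]
-90 847 0.145 [ 0.487 -0.189  0.227]
60 4637 0.123 [0.507 0.077 0.18 ]
90 4834 0.105 [0.443 0.052 0.247]
120 1475 0.053 [ 0.445 -0.009  0.32 ]
150 192 0.069 [ 0.426 -0.01   0.323]
--
-180 89 0.151 [ 0.334 -0.044  0.229]
-120 46 0.143 [ 0.473 -0.186  0.181]
-90 124 0.145 [ 0.491 -0.189  0.235]
30 23 0.154 [0.565 0.088 0.305]
60 608 0.125 [0.508 0.079 0.182]
90 115 0.121 [0.473 0.076 0.264]
150 135 0.123 [ 0.362 -0.043  0.29 ]
--
-180 312 0.111 [ 0.374 -0.045  0.309]
-120 57 0.145 [ 0.478 -0.189  0.189]
-90 126 0.144 [ 0.486 -0.188  0.202]
30 4 0.125 [0.589 0.025 0.303]
150 621 0.102 [ 0.383 -0.041  0.332]
--
[ 0.30489415 -0.01891098  0.16273143]
delta tool cm [ -9.84 -13.73  -9.97] rotvec [ 0.066 -0.244 -0.522] rows 4
[[-2.46, -3.43, -2.49], [-2.14, -3.77, -2.29], [-1.76, -4.06, -2.11], [-1.34, -4.3, -1.95]]
twist [0.0164, -0.0611, -0.1305]
```

Request:
move_arm(offset=[[0,0,-1],[0,0,-2],[0,0,-3],[0,0,-3.5],[0,0,-3.5]], twist=[[0,0,0],[0,0,0],[0,0,0],[0,0,0],[0,0,0]], grip=[1,1,1,1,1])

```text
time: 9.05
ee_pos: [0.305, -0.0186, 0.1647]
tcp_rot: [-180.0, -14.3, -139.1]
wrist_force: [0.1, -0.0, 0.1]
opening: 0.0851
grasp_force: 0.0
```

Request:
move_arm(offset=[[-2.46,-3.43,-2.5],[-2.14,-3.77,-2.3],[-1.76,-4.06,-2.1],[-1.34,-4.3,-1.95],[0,0,0]], twist=[[0.0164,-0.061,-0.13],[0.0164,-0.061,-0.13],[0.0164,-0.061,-0.13],[0.0164,-0.061,-0.13],[0,0,0]], grip=[1,1,1,1,1])

```text
time: 9.55
ee_pos: [0.4895, -0.0452, 0.2369]
tcp_rot: [-179.8, 0.1, -108.9]
wrist_force: [-0.7, 0.6, -0.6]
opening: 0.0853
grasp_force: 0.0
```

Run:
```python
from h import *
plan([.4855,-.044,.18],yaw=251,maxs=3.5)
p=look('w5.png'); np.savez('w5.npz',**{k:p[k] for k in('depth','color','T','f','cx','cy')})
C=cloud(p); Z=C[...,2]
m=(abs(Z-.146)<.0035)&(np.hypot(C[...,0]-.4857,C[...,1]+.0436)<.02); q=C[m]; print('axle top',len(q),np.median(q,0),q.min(0),q.max(0))
```

```text
delta tool cm [0.03 0.44 5.69] rotvec [-0.004  0.002  0.001] rows 2
[[0.02, 0.22, 2.84], [0.01, 0.21, 2.84]]
twist [-0.0021, 0.0011, 0.0006]
stub_axle [([288.0, 177.0], 0.85, [0.4849, -0.0448, 0.0])]
cross_hole [([287.0, 222.0], 0.8, [0.4877, -0.042, 0.129])]
nut_hexagon [([290.0, 210.0], 0.71, [0.4849, -0.044, 0.11])]
pin_handle [([494.0, 115.0], 0.8, [0.3362, -0.0687, 0.129])]
pin_seat [([465.0, 149.0], 0.65, [0.3573, -0.0527, 0.129])]
axle top 1334 [ 0.48651929 -0.04481938  0.14569049] [ 0.47223362 -0.05850209  0.14250467] [ 0.50172963 -0.02870069  0.14832883]
```

Request:
move_arm(offset=[[0.02,0.2,2.85],[0.02,0.2,2.85],[0,0,0],[0,0,0]], twist=[[-0.002,0.001,0],[-0.002,0.001,0],[0,0,0],[0,0,0]], grip=[1,1,1,1])

```text
time: 10.25
ee_pos: [0.481, -0.0428, 0.1787]
tcp_rot: [179.8, -0.1, -109.1]
wrist_force: [0.8, 0.5, 0.4]
opening: 0.0857
grasp_force: 0.0
```

Run:
```python
from h import *
o=bot.get_obs();print(o['ee_pos'],o['tcp_rot'])
plan([.4856,-.0442,.123],yaw=251,maxs=2)
```

```text
[ 0.48096814 -0.04279759  0.17868569] [ 1.79764146e+02 -1.43398507e-01 -1.09099028e+02]
delta tool cm [-0.03 -0.51  5.57] rotvec [ 0.004 -0.002 -0.002] rows 3
[[-0.01, -0.17, 1.86], [-0.01, -0.17, 1.86], [-0.01, -0.16, 1.86]]
twist [0.0014, -0.0008, -0.0006]
```

Request:
move_arm(offset=[[0,-0.25,1.5],[0,-0.26,1.5],[0,0,1.4],[0,0,1.17],[0,0,0]], twist=[[0.004,-0.002,0],[0,0,0],[0,0,0],[0,0,0],[0,0,0]], grip=[1,1,1,1,1])

```text
time: 10.75
ee_pos: [0.4854, -0.0447, 0.1206]
tcp_rot: [179.9, -0.1, -109.1]
wrist_force: [-0.3, -0.4, 0.3]
opening: 0.0855
grasp_force: 0.0
```

Request:
move_arm(offset=[[0,0,0],[0,0,0],[0,0,0],[0,0,0],[0,0,0]], twist=[[0,0,0],[0,0,0],[0,0,0],[0,0,0],[0,0,0]], grip=[0.4,0.4,0.4,0.4,0.4], force=40)

```text
time: 11.25
ee_pos: [0.4869, -0.0449, 0.1234]
tcp_rot: [-179.9, 0.0, -109.1]
wrist_force: [0.6, -0.1, 7.0]
opening: 0.0494
grasp_force: 43.6
```

Run:
```python
from h import *
o=bot.get_obs();print(o['ee_pos'],o['tcp_rot'],o['wrist_force'],o['torque'],o['opening'],o['grasp_force'])
```

```text
[ 0.48692528 -0.04490314  0.12337366] [-1.79877928e+02  4.00700389e-03 -1.09123363e+02] [ 0.58216933 -0.07461183  6.95787249] [-0.07523385 -0.14364474 -0.11715872] 0.04935496593546723 43.55819893302396
```

Request:
move_arm(offset=[[0,0,0],[0,0,0],[0,0,0.01],[0,0,0.01],[0,0,0.01]], twist=[[0,0,0.1],[0,0,0.15],[0,0,0.15],[0,0,0.15],[0,0,0.15]], grip=[0.4,0.4,0.4,0.4,0.4], force=60)

```text
time: 11.75
ee_pos: [0.4862, -0.0443, 0.1231]
tcp_rot: [180.0, 0.1, -149.5]
wrist_force: [-4.2, 4.0, 10.2]
opening: 0.0491
grasp_force: 65.8
```

Run:
```python
from h import *
o=bot.get_obs();print(o['ee_pos'],o['tcp_rot'],o['wrist_force'],o['torque'],o['opening'],o['grasp_force'])
```

```text
[ 0.48621907 -0.04430894  0.12310162] [ 1.79982414e+02  5.25445797e-02 -1.49537937e+02] [-4.20095693  4.01284179 10.19949739] [0.76324967 0.84996874 0.2224592 ] 0.0491062760033367 65.75614015571773
```

Request:
move_arm(offset=[[0,0,0.01],[0,0,0.01],[0,0,0.01],[0,0,0.01],[0,0,0.01]], twist=[[0,0,0.15],[0,0,0.15],[0,0,0.15],[0,0,0.15],[0,0,0.15]], grip=[0.4,0.4,0.4,0.4,0.4])

```text
time: 12.25
ee_pos: [0.4861, -0.0434, 0.1227]
tcp_rot: [179.8, -0.0, 167.5]
wrist_force: [-5.1, 10.1, 11.6]
opening: 0.0489
grasp_force: 65.9
```

Request:
move_arm(offset=[[0,0,0.01],[0,0,0.01],[0,0,0],[0,0,0],[0,0,0]], twist=[[0,0,0.15],[0,0,0.15],[0,0,0.15],[0,0,0.15],[0,0,0.044]], grip=[0.4,0.4,0.4,0.4,0.4])

```text
time: 12.75
ee_pos: [0.4865, -0.0426, 0.1225]
tcp_rot: [179.8, -0.1, 130.7]
wrist_force: [-1.9, 13.1, 9.2]
opening: 0.0488
grasp_force: 65.7
```

Request:
move_arm(offset=[[0,0,0],[0,0,0]], twist=[[0,0,0],[0,0,0]], grip=[0.4,0.4])

```text
time: 12.95
ee_pos: [0.4865, -0.0426, 0.1225]
tcp_rot: [179.8, -0.1, 131.0]
wrist_force: [-2.3, 13.8, 9.8]
opening: 0.0483
grasp_force: 66.0
```

Run:
```python
from h import *
o=bot.get_obs();print(o['q'].round(1),o['ee_pos'],o['tcp_rot'],o['wrist_force'],o['torque'],o['opening'],o['grasp_force'])
```

```text
[ -5.2  -4.1 -13.5  80.5   0.3  43.9] [ 0.48648508 -0.04263813  0.12247279] [ 1.79773419e+02 -1.46860935e-01  1.30998372e+02] [-2.28424824 13.84724815  9.77198519] [ 2.77176298  0.45706845 -0.11491476] 0.04832810505576055 65.98412087420002
```

Request:
move_arm(offset=[[0,0,0],[0,0,0],[0,0,0],[0,0,0],[0,0,0]], twist=[[0,0,0],[0,0,0],[0,0,0],[0,0,-0.15],[0,0,-0.15]], grip=[1,1,1,1,1])

```text
time: 13.45
ee_pos: [0.4862, -0.045, 0.1212]
tcp_rot: [-180.0, 0.0, 148.4]
wrist_force: [0.9, 0.2, -0.1]
opening: 0.0852
grasp_force: 0.0
```

Request:
move_arm(offset=[[0,0,0],[0,0,0],[0,0,0],[0,0,0],[0,0,0]], twist=[[0,0,-0.15],[0,0,-0.15],[0,0,-0.15],[0,0,-0.15],[0,0,-0.15]], grip=[1,1,1,1,1])

```text
time: 13.95
ee_pos: [0.4862, -0.0451, 0.1212]
tcp_rot: [-180.0, -0.0, -168.6]
wrist_force: [-0.4, -0.5, -0.7]
opening: 0.0855
grasp_force: 0.0
```

Request:
move_arm(offset=[[0,0,0],[0,0,0],[0,0,0],[0,0,0],[0,0,0]], twist=[[0,0,-0.15],[0,0,-0.15],[0,0,-0.15],[0,0,-0.15],[0,0,-0.15]], grip=[1,1,1,1,1])

```text
time: 14.45
ee_pos: [0.4862, -0.045, 0.1212]
tcp_rot: [-180.0, -0.0, -125.6]
wrist_force: [-0.0, -0.9, -0.6]
opening: 0.0854
grasp_force: 0.0
```

Request:
move_arm(offset=[[0,0,0],[0,0,0],[0,0,0],[0,0,0],[0,0,0]], twist=[[0,0,-0.15],[0,0,-0.144],[0,0,0],[0,0,0],[0,0,0]], grip=[1,1,1,1,1])

```text
time: 14.95
ee_pos: [0.4863, -0.0449, 0.1213]
tcp_rot: [-180.0, -0.0, -109.3]
wrist_force: [0.1, 0.1, 0.1]
opening: 0.0853
grasp_force: 0.0
```

Run:
```python
from h import *
o=bot.get_obs();print(o['q'].round(1),o['ee_pos'],o['tcp_rot'],o['wrist_force'],o['torque'],o['opening'],o['grasp_force'])
plan([.4868,-.0438,.1222],yaw=251)
```

```text
[ -5.3  -4.  -13.5  80.5  -0.  -75.9] [ 0.48628901 -0.04489007  0.12130553] [-1.79994478e+02 -2.48908398e-02 -1.09312244e+02] [0.14738064 0.07551063 0.05444348] [-0.01843728 -0.0528084  -0.03757491] 0.08528169216551104 0.0
delta tool cm [-0.12 -0.01 -0.09] rotvec [-0.    -0.    -0.005] rows 1
[[-0.12, -0.01, -0.09]]
twist [-0.0001, -0.0004, -0.0054]
```

Request:
move_arm(offset=[[-0.12,0,-0.09],[0,0,0],[0,0,0],[0,0,0],[0,0,0]], twist=[[0,0,-0.004],[0,0,0],[0,0,0],[0,0,0],[0,0,0]], grip=[0.4,0.4,0.4,0.4,0.4])

```text
time: 15.45
ee_pos: [0.4873, -0.0437, 0.123]
tcp_rot: [-179.9, 0.0, -108.9]
wrist_force: [2.8, 0.1, 5.4]
opening: 0.0489
grasp_force: 61.7
```

Request:
move_arm(offset=[[0,0,0],[0,0,0.01],[0,0,0.01],[0,0,0.01],[0,0,0.01]], twist=[[0,0,0.1],[0,0,0.15],[0,0,0.15],[0,0,0.15],[0,0,0.15]], grip=[0.4,0.4,0.4,0.4,0.4])

```text
time: 15.95
ee_pos: [0.4871, -0.0436, 0.1226]
tcp_rot: [-179.9, 0.1, -149.3]
wrist_force: [1.0, -0.0, 7.9]
opening: 0.0489
grasp_force: 61.5
```

Request:
move_arm(offset=[[0,0,0.01],[0,0,0.01],[0,0,0.01],[0,0,0.01],[0,0,0.01]], twist=[[0,0,0.15],[0,0,0.15],[0,0,0.15],[0,0,0.15],[0,0,0.15]], grip=[0.4,0.4,0.4,0.4,0.4])

```text
time: 16.45
ee_pos: [0.4871, -0.0434, 0.1222]
tcp_rot: [180.0, 0.1, 167.7]
wrist_force: [0.5, 2.3, 6.7]
opening: 0.0487
grasp_force: 61.7
```

Request:
move_arm(offset=[[0,0,0],[0,0,0],[0,0,0],[0,0,0],[0,0,0]], twist=[[0,0,0.15],[0,0,0.15],[0,0,0.15],[0,0,0.15],[0,0,0.044]], grip=[0.4,0.4,0.4,0.4,0.4])

```text
time: 16.95
ee_pos: [0.4872, -0.0432, 0.122]
tcp_rot: [179.9, 0.0, 130.9]
wrist_force: [2.5, 2.7, 5.9]
opening: 0.0486
grasp_force: 61.5
```

Request:
move_arm(offset=[[0,0,0],[0,0,0]], twist=[[0,0,0],[0,0,0]], grip=[0.4,0.4])

```text
time: 17.15
ee_pos: [0.4872, -0.0432, 0.122]
tcp_rot: [179.9, 0.0, 131.1]
wrist_force: [1.2, 2.4, 5.7]
opening: 0.0493
grasp_force: 61.9
```

Run:
```python
from h import *
o=bot.get_obs();print(o['ee_pos'],o['tcp_rot'],o['wrist_force'],o['torque'],o['opening'],o['grasp_force'])
```

```text
[ 0.48722991 -0.04323482  0.12197045] [1.79907980e+02 3.65188976e-02 1.31135998e+02] [1.22911733 2.39323028 5.68559829] [ 0.56021823 -0.3580566  -0.13739616] 0.049272430948189096 61.90713732037693
```

Request:
move_arm(offset=[[0,0,0],[0,0,0],[0,0,0],[0,0,0],[0,0,0]], twist=[[0,0,0],[0,0,0],[0,0,0],[0,0,-0.15],[0,0,-0.15]], grip=[1,1,1,1,1])

```text
time: 17.65
ee_pos: [0.4865, -0.0437, 0.1211]
tcp_rot: [-180.0, -0.0, 148.7]
wrist_force: [0.3, -0.2, 0.1]
opening: 0.0855
grasp_force: 0.0
```

Request:
move_arm(offset=[[0,0,0],[0,0,0],[0,0,0],[0,0,0],[0,0,0]], twist=[[0,0,-0.15],[0,0,-0.15],[0,0,-0.15],[0,0,-0.15],[0,0,-0.15]], grip=[1,1,1,1,1])

```text
time: 18.15
ee_pos: [0.4865, -0.0437, 0.1211]
tcp_rot: [-180.0, -0.0, -168.4]
wrist_force: [0.3, 0.4, -0.2]
opening: 0.0859
grasp_force: 0.0
```

Request:
move_arm(offset=[[0,0,0],[0,0,0],[0,0,0],[0,0,0],[0,0,0]], twist=[[0,0,-0.15],[0,0,-0.15],[0,0,-0.15],[0,0,-0.15],[0,0,-0.15]], grip=[1,1,1,1,1])

```text
time: 18.65
ee_pos: [0.4865, -0.0437, 0.1211]
tcp_rot: [180.0, -0.0, -125.4]
wrist_force: [0.4, 0.2, -0.4]
opening: 0.0856
grasp_force: 0.0
```

Request:
move_arm(offset=[[0,0,0],[0,0,0],[0,0,0],[0,0,0],[0,0,0]], twist=[[0,0,-0.15],[0,0,-0.144],[0,0,0],[0,0,0],[0,0,0]], grip=[1,1,1,1,1])

```text
time: 19.15
ee_pos: [0.4866, -0.0437, 0.1213]
tcp_rot: [-180.0, -0.0, -109.1]
wrist_force: [-0.5, -0.1, -0.1]
opening: 0.0856
grasp_force: 0.0
```

Run:
```python
from h import *
o=bot.get_obs();print(o['ee_pos'],o['tcp_rot'],o['wrist_force'],o['torque'],o['opening'],o['grasp_force'])
```

```text
[ 0.48663564 -0.043689    0.12127459] [-1.79999911e+02 -2.26186115e-02 -1.09079344e+02] [-0.5294139  -0.09183095 -0.07925516] [-0.02868168 -0.00572381 -0.04296624] 0.08560919534054331 0.0
```

Request:
move_arm(offset=[[-0.03,0,-0.07],[0,0,0],[0,0,0],[0,0,0],[0,0,0]], twist=[[0,0,0],[0,0,0],[0,0,0],[0,0,0],[0,0,0]], grip=[0.4,0.4,0.4,0.4,0.4])

```text
time: 19.65
ee_pos: [0.4874, -0.0435, 0.1228]
tcp_rot: [-179.9, -0.0, -108.9]
wrist_force: [1.8, -0.9, 5.1]
opening: 0.0487
grasp_force: 61.9
```

Request:
move_arm(offset=[[0,0,0],[0,0,0.01],[0,0,0.01],[0,0,0.01],[0,0,0.01]], twist=[[0,0,0.1],[0,0,0.15],[0,0,0.15],[0,0,0.15],[0,0,0.15]], grip=[0.4,0.4,0.4,0.4,0.4])

```text
time: 20.15
ee_pos: [0.4873, -0.0435, 0.1224]
tcp_rot: [-179.9, 0.1, -149.3]
wrist_force: [1.9, -1.4, 6.4]
opening: 0.0485
grasp_force: 61.8
```

Request:
move_arm(offset=[[0,0,0.01],[0,0,0.01],[0,0,0.01],[0,0,0.01],[0,0,0]], twist=[[0,0,0.15],[0,0,0.15],[0,0,0.15],[0,0,0.15],[0,0,0.1]], grip=[0.4,0.4,0.4,0.4,0.4])

```text
time: 20.65
ee_pos: [0.4873, -0.0434, 0.1221]
tcp_rot: [-180.0, 0.1, 170.6]
wrist_force: [0.9, 0.2, 8.0]
opening: 0.049
grasp_force: 61.9
```

Run:
```python
from h import *
o=bot.get_obs();print(o['ee_pos'],o['tcp_rot'],o['wrist_force'],o['torque'],o['opening'],o['grasp_force'])
```

```text
[ 0.48731153 -0.04339603  0.12207336] [-1.79987635e+02  1.02270386e-01  1.70574019e+02] [0.93630927 0.15502054 7.96881969] [-0.04562028 -0.15682784  0.21032428] 0.04897680932290801 61.881442030426115
```

Request:
move_arm(offset=[[0,0,0],[0,0,0],[0,0,0],[0,0,0],[0,0,0]], twist=[[0,0,0.05],[0,0,0.05],[0,0,0.03],[0,0,0],[0,0,0]], grip=[0.4,0.4,0.4,0.4,0.4])

```text
time: 21.15
ee_pos: [0.4873, -0.0434, 0.122]
tcp_rot: [180.0, 0.1, 163.4]
wrist_force: [0.6, 0.2, 6.2]
opening: 0.0487
grasp_force: 62.1
```

Run:
```python
from h import *
o=bot.get_obs();print(o['ee_pos'],o['tcp_rot'],o['wrist_force'],o['torque'],o['opening'],o['grasp_force'])
```

```text
[ 0.48734308 -0.04340498  0.1220314 ] [1.79998039e+02 1.05315760e-01 1.63440488e+02] [0.55740251 0.17408752 6.15733867] [-0.05738076 -0.22143802 -0.02449692] 0.04868883894693497 62.05986680695787
```

Smooth so far, with yaw at 163.4 and the stop expected near 161. I'll continue in small steps.

Request:
move_arm(offset=[[0,0,0],[0,0,0],[0,0,0]], twist=[[0,0,0.04],[0,0,0.03],[0,0,0]], grip=[0.4,0.4,0.4])

```text
time: 21.45
ee_pos: [0.4873, -0.0434, 0.122]
tcp_rot: [180.0, 0.1, 159.4]
wrist_force: [1.0, -1.0, 7.0]
opening: 0.0487
grasp_force: 61.6
```

Run:
```python
from h import *
o=bot.get_obs();print(o['ee_pos'],o['tcp_rot'],o['wrist_force'],o['torque'],o['opening'],o['grasp_force'])
```

```text
[ 0.48733748 -0.04338341  0.12201177] [1.79999672e+02 1.05502759e-01 1.59448659e+02] [ 1.02177215 -1.00380937  6.95334857] [-0.17652748 -0.203674    0.92616026] 0.04865483155458939 61.55317738652229
```

Request:
move_arm(offset=[[0,0,0],[0,0,0],[0,0,0]], twist=[[0,0,0.04],[0,0,0.03],[0,0,0]], grip=[0.4,0.4,0.4])

```text
time: 21.75
ee_pos: [0.4873, -0.0434, 0.122]
tcp_rot: [-180.0, 0.1, 155.5]
wrist_force: [1.1, -1.9, 6.6]
opening: 0.0484
grasp_force: 61.7
```

Run:
```python
from h import *
o=bot.get_obs();print(o['ee_pos'],o['tcp_rot'],o['wrist_force'],o['torque'],o['opening'],o['grasp_force'])
```

```text
[ 0.48734128 -0.0433725   0.12199715] [-1.79993010e+02  1.09511167e-01  1.55529135e+02] [ 1.142474   -1.8785366   6.63271751] [-0.33976449 -0.24500095  1.89539823] 0.04839424847844304 61.68921419419348
```

Request:
move_arm(offset=[[0,0,0],[0,0,0],[0,0,0],[0,0,0],[0,0,0]], twist=[[0,0,-0.1],[0,0,-0.15],[0,0,-0.15],[0,0,-0.15],[0,0,-0.07]], grip=[0.4,0.4,0.4,0.4,0.4], force=90)

```text
time: 22.25
ee_pos: [0.4873, -0.0434, 0.1224]
tcp_rot: [-179.9, 0.1, -168.7]
wrist_force: [-0.0, -1.2, 9.8]
opening: 0.0478
grasp_force: 94.7
```

Request:
move_arm(offset=[[0,0,0],[0,0,0],[0,0,0]], twist=[[0,0,0],[0,0,0],[0,0,0]], grip=[0.4,0.4,0.4])

```text
time: 22.55
ee_pos: [0.4873, -0.0434, 0.1224]
tcp_rot: [-179.9, 0.1, -169.0]
wrist_force: [-0.2, -0.1, 9.5]
opening: 0.0479
grasp_force: 94.7
```

Run:
```python
from h import *
o=bot.get_obs();print(o['ee_pos'],o['tcp_rot'],o['wrist_force'],o['torque'],o['opening'],o['grasp_force'])
```

```text
[ 0.4873322  -0.04342087  0.12241174] [-1.79944771e+02  1.07311374e-01 -1.69041503e+02] [-0.21828522 -0.09503667  9.50153701] [-0.08061958  0.09731522  0.14075207] 0.047906484730345276 94.71985710784793
```

Request:
move_arm(offset=[[0,0,0],[0,0,0],[0,0,0],[0,0,-1],[0,0,-3]], twist=[[0,0,0],[0,0,0],[0,0,0],[0,0,0],[0,0,0]], grip=[1,1,1,1,1])

```text
time: 23.05
ee_pos: [0.4854, -0.0432, 0.1596]
tcp_rot: [179.9, -0.3, -169.0]
wrist_force: [0.1, 0.3, 1.1]
opening: 0.0856
grasp_force: 0.0
```

Request:
move_arm(offset=[[0,0,-3],[0,0,-3],[1,0,0],[2,0,0],[2,0,0]], twist=[[0,0,0],[0,0,-0.1],[0,0,-0.14],[0,0,-0.14],[0,0,-0.144]], grip=[1,1,1,1,1])

```text
time: 23.55
ee_pos: [0.4417, -0.0654, 0.222]
tcp_rot: [-180.0, 0.0, -138.6]
wrist_force: [-0.5, -0.7, -0.7]
opening: 0.0854
grasp_force: 0.0
```

Request:
move_arm(offset=[[0,0,0],[0,0,0],[0,0,0]], twist=[[0,0,0],[0,0,0],[0,0,0]], grip=[1,1,1])

```text
time: 23.85
ee_pos: [0.4426, -0.0652, 0.2215]
tcp_rot: [-180.0, 0.0, -139.2]
wrist_force: [0.4, -0.2, -0.2]
opening: 0.0857
grasp_force: 0.0
```

Run:
```python
from h import *
o=bot.get_obs();print(o['ee_pos'],o['tcp_rot'])
p=look('w6.png'); np.savez('w6.npz',**{k:p[k] for k in('depth','color','T','f','cx','cy')})
a=.4872,-.0434
u=proj(p,[*a,.14]); print(u)
x0,y0=int(u[0])-70,int(u[1])-70
A=cv2.resize(p['color'][y0:y0+140,x0:x0+140],(560,560),interpolation=cv2.INTER_CUBIC)
# pin location from scene+top
pt=cam('top');ps=cam('scene')
for q,n in((pt,'top'),(ps,'sc')):
    print(n,[(np.round(d['position']).tolist(),round(d['p'],2),atz(q,d['position'],.025).round(3).tolist()) for d in finder.pinpoint(q,'pin_handle')][:3], proj(q,[.281,-.04,.025]))
v=[int(t) for t in proj(pt,[.305,-.02,.02])]
B=cv2.resize(pt['color'][v[1]-25:v[1]+25,v[0]-25:v[0]+25],(240,240),interpolation=cv2.INTER_CUBIC)
B=np.vstack([B,np.zeros((320,240,3),np.uint8)])
v=[int(t) for t in proj(ps,[.305,-.02,.02])]
B[280:520]=cv2.resize(ps['color'][v[1]-25:v[1]+25,v[0]-25:v[0]+25],(240,240),interpolation=cv2.INTER_CUBIC)
cv2.imwrite('pics/w6c.png',np.hstack([A,B])[:,:,::-1])
```

```text
[ 0.44264016 -0.06520932  0.22151146] [-1.79972089e+02  8.82858722e-03 -1.39152389e+02]
stub_axle [([273.0, 225.0], 0.89, [0.486, -0.0428, 0.0])]
cross_hole [([269.0, 290.0], 0.56, [0.4869, -0.0407, 0.129]), ([270.0, 225.0], 0.16, [0.4472, -0.0728, 0.129])]
nut_hexagon [([270.0, 272.0], 0.56, [0.4836, -0.0438, 0.11])]
pin_handle [([428.0, 68.0], 0.64, [0.3115, -0.0663, 0.129]), ([434.0, 243.0], 0.61, [0.3835, 0.0216, 0.129])]
pin_seat [([414.0, 111.0], 0.76, [0.3334, -0.0539, 0.129])]
[np.float64(264.7973267036582), np.float64(296.94805598853543)]
top [] [np.float64(256.2906081667024), np.float64(237.04522435804893)]
sc [([246.0, 244.0], 0.5, [0.263, -0.057, 0.025])] [np.float64(244.3123646946712), np.float64(239.65839990811412)]
```

View pics/w6c.png

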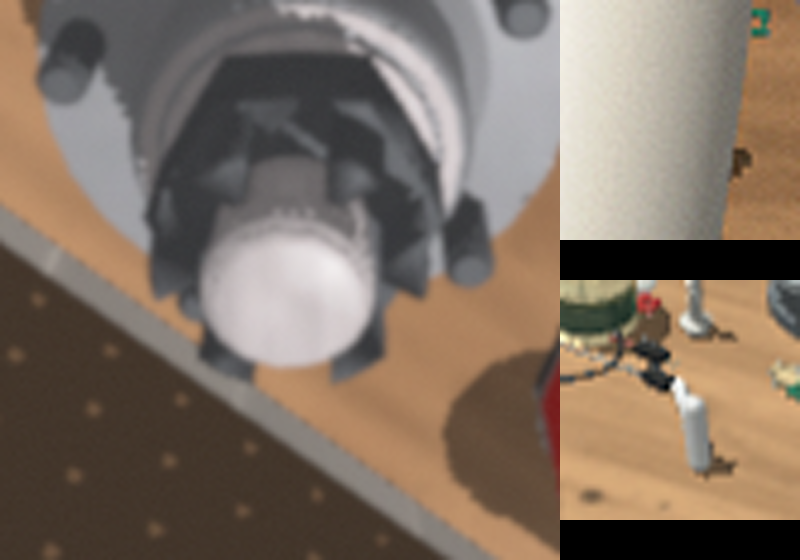

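Run:
```python
from h import *
Rt=rot([180,-14.3,-139.1]); g=np.array([.2806,-.040,.0368])
plan(g-Rt[:,2]*.10,Rt=Rt,maxs=3.8)
```

```text
delta tool cm [ 8.07 12.51  8.75] rotvec [-0.     0.249  0.001] rows 4
[[2.02, 3.13, 2.19], [1.88, 3.13, 2.31], [1.73, 3.13, 2.42], [1.58, 3.13, 2.53]]
twist [-0.0001, 0.0623, 0.0003]
```

Request:
move_arm(offset=[[2.02,3.13,2.19],[1.88,3.13,2.31],[1.73,3.13,2.42],[1.58,3.13,2.53],[0,0,0]], twist=[[0,0.0623,0],[0,0.0623,0],[0,0.0623,0],[0,0.0623,0],[0,0,0]], grip=[1,1,1,1,1])

```text
time: 24.85
ee_pos: [0.2954, -0.0231, 0.1311]
tcp_rot: [179.8, -14.6, -138.9]
wrist_force: [0.3, 0.1, 0.2]
opening: 0.0855
grasp_force: 0.0
```

Request:
move_arm(offset=[[0,0,0],[0,0,0]], twist=[[0,0,0],[0,0,0]], grip=[1,1])

```text
time: 25.05
ee_pos: [0.3001, -0.024, 0.1345]
tcp_rot: [-179.9, -14.2, -139.1]
wrist_force: [-0.2, 0.2, 0.6]
opening: 0.0853
grasp_force: 0.0
```

Run:
```python
from h import *
Rt=rot([180,-14.3,-139.1]); g=np.array([.2806,-.040,.0368])
plan(g,Rt=Rt,maxs=2.1)
p=look('w7.png',('pin_handle','pin_seat'),{'pin_handle':.0244,'pin_seat':.016})
print(proj(p,g+Rt[:,2]*.0115))
```

```text
delta tool cm [ 0.06  0.09 10.09] rotvec [-0.002  0.002  0.001] rows 5
[[0.01, 0.02, 2.02], [0.01, 0.02, 2.02], [0.01, 0.02, 2.02], [0.01, 0.02, 2.02], [0.01, 0.01, 2.02]]
twist [-0.0003, 0.0004, 0.0002]
pin_handle [([283.0, 218.0], 0.92, [0.28, -0.0421, 0.0244])]
pin_seat [([282.0, 264.0], 0.65, [0.308, -0.0187, 0.016])]
[np.float64(284.155690714414), np.float64(216.2716035245566)]
```

Request:
move_arm(offset=[[0.02,0,2.4],[0.02,0,2.4],[0.02,0,2.4],[0,0,1.9],[0,0,0.95]], twist=[[0,0,0],[0,0,0],[0,0,0],[0,0,0],[0,0,0]], grip=[1,1,1,1,1])

```text
time: 25.7
ee_pos: [0.2796, -0.041, 0.0355]
tcp_rot: [180.0, -14.3, -139.1]
wrist_force: [0.2, -0.9, -0.2]
opening: 0.0853
grasp_force: 0.0
```

Request:
move_arm(offset=[[0,0,0],[0,0,0],[0,0,0],[0,0,0],[0,0,0]], twist=[[0,0,0],[0,0,0],[0,0,0],[0,0,0],[0,0,0]], grip=[0.3,0,0,0,0], force=80)

```text
time: 26.2
ee_pos: [0.2804, -0.0405, 0.0369]
tcp_rot: [-179.9, -14.3, -139.0]
wrist_force: [1.7, -1.9, 7.9]
opening: 0.0131
grasp_force: 73.5
```

Request:
move_arm(offset=[[0,0,0],[0,0,0]], twist=[[0,0,0],[0,0,0]], grip=[0,0])

```text
time: 26.4
ee_pos: [0.2805, -0.0406, 0.0369]
tcp_rot: [-179.9, -14.2, -139.0]
wrist_force: [0.2, 0.1, 5.8]
opening: 0.0128
grasp_force: 78.0
```

Run:
```python
from h import *
o=bot.get_obs();print(o['ee_pos'],o['tcp_rot'],o['wrist_force'],o['torque'],o['opening'],o['grasp_force'])
up=o['ee_pos']+np.array([0,0,.1])
plan([.374,-.1416,.1405],yaw=-139.1,maxs=3.5,p0=up)
```

```text
[ 0.28046049 -0.0405788   0.03693572] [-179.92338914  -14.24695448 -139.03021678] [0.22068605 0.11951559 5.80436038] [-0.14452644 -0.24182834  0.08128574] 0.012846264232755169 78.00413310527802
delta tool cm [ -0.34 -13.76  -0.44] rotvec [-0.001 -0.249  0.001] rows 4
[[-0.08, -3.44, -0.11], [-0.09, -3.44, -0.1], [-0.1, -3.44, -0.1], [-0.11, -3.44, -0.09]]
twist [-0.0004, -0.0622, 0.0003]
```

Request:
move_arm(offset=[[0.25,0,-0.97],[0.5,0,-1.94],[0.5,0,-1.94],[0.6,0,-2.4],[0.6,0,-2.4]], twist=[[0,0,0],[0,0,0],[0,0,0],[0,0,0],[0,0,0]], grip=[0,0,0,0,0])

```text
time: 26.9
ee_pos: [0.2796, -0.0404, 0.1372]
tcp_rot: [180.0, -14.3, -139.0]
wrist_force: [0.9, -0.2, -1.1]
opening: 0.0128
grasp_force: 78.0
```

Request:
move_arm(offset=[[-0.08,-3.44,-0.1],[-0.09,-3.44,-0.1],[-0.1,-3.44,-0.1],[-0.1,-3.3,-0.1],[0,0,0]], twist=[[0,-0.0622,0],[0,-0.0622,0],[0,-0.0622,0],[0,-0.0622,0],[0,0,0]], grip=[0,0,0,0,0])

```text
time: 27.4
ee_pos: [0.3735, -0.143, 0.1398]
tcp_rot: [-179.9, 0.1, -139.2]
wrist_force: [0.4, 0.6, -0.5]
opening: 0.0125
grasp_force: 78.3
```

Request:
move_arm(offset=[[0,0,0],[0,0,0],[0,0,0]], twist=[[0,0,0],[0,0,0],[0,0,0]], grip=[0,0,0])

```text
time: 27.7
ee_pos: [0.3722, -0.1397, 0.1394]
tcp_rot: [180.0, -0.1, -138.9]
wrist_force: [0.5, 0.4, -0.4]
opening: 0.0128
grasp_force: 78.3
```

Run:
```python
from h import *
o=bot.get_obs();print(o['ee_pos'],o['tcp_rot'],o['wrist_force'],o['torque'],o['opening'],o['grasp_force'])
p=cam('wrist'); save(p,'w8.png'); 
a=cv2.imread('pics/w3.png')
im=np.hstack([a[180:420,160:420],p['color'][180:420,160:420,::-1]])
ps=cam('scene'); v=[int(t) for t in proj(ps,[.43,-.09,.12])]
b=cv2.resize(ps['color'][v[1]-40:v[1]+40,v[0]-45:v[0]+45,::-1],(270,240),interpolation=cv2.INTER_CUBIC)
cv2.imwrite('pics/w8c.png',np.hstack([im,b]))
d=cv2.absdiff(a[230:420,240:330],p['color'][230:420,240:330,::-1]).mean(); print('diff',d)
g=[cv2.cvtColor(x,cv2.COLOR_BGR2GRAY) for x in(a,p['color'][:,:,::-1].copy())]
for r in(270,285,300,320): print(r,[np.flatnonzero((x[r,255:315]>75)).tolist()[::59] for x in g])
plan([.3746,-.1393,.1402],yaw=-139.15)
```

```text
[ 0.3722297  -0.13968713  0.13943097] [ 1.79990777e+02 -6.13232734e-02 -1.38949113e+02] [ 0.52912031  0.41893665 -0.37778273] [-0.02905042  0.02609812  0.01440155] 0.012827504867362118 78.29347103834152
diff 3.4753216374269007
270 [[0], [0]]
285 [[0], [0]]
300 [[0], [0]]
320 [[13], [13]]
delta tool cm [-0.19 -0.11 -0.07] rotvec [-0.    -0.001  0.004] rows 1
[[-0.19, -0.11, -0.07]]
twist [-0.0002, -0.0008, 0.0037]
```

View pics/w8c.png

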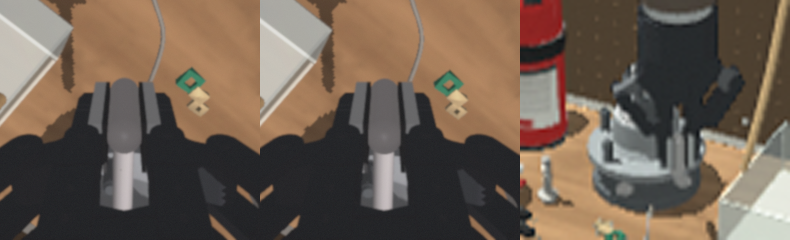

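Request:
move_arm(offset=[[-0.19,-0.11,-0.08],[-1,0,0],[-1,0,0],[-0.5,0,0],[0,0,0]], twist=[[0,-0.001,0.0035],[0,0,0],[0,0,0],[0,0,0],[0,0,0]], grip=[0,0,0,0,0])

```text
time: 28.3
ee_pos: [0.3942, -0.1231, 0.1401]
tcp_rot: [180.0, 0.0, -139.1]
wrist_force: [-0.2, 0.1, -0.8]
opening: 0.0127
grasp_force: 78.3
```

Request:
move_arm(offset=[[-0.7,0,0],[-0.7,0,0],[-0.7,0,0],[-0.5,0,0],[0,0,0]], twist=[[0,0,0],[0,0,0],[0,0,0],[0,0,0],[0,0,0]], grip=[0,0,0,0,0])

```text
time: 28.8
ee_pos: [0.4138, -0.1064, 0.1402]
tcp_rot: [-180.0, 0.0, -139.2]
wrist_force: [1.7, -0.7, -0.1]
opening: 0.0126
grasp_force: 78.3
```

Run:
```python
from h import *
o=bot.get_obs();print(o['ee_pos'],o['tcp_rot'],o['wrist_force'],o['torque'],o['opening'],o['grasp_force'])
plan([.4562,-.0693,.1405],yaw=-139.15)
```

```text
[ 0.41381944 -0.10635712  0.14024591] [-1.79985436e+02  3.37370367e-02 -1.39186217e+02] [ 1.69659277 -0.69186664 -0.05442926] [ 0.02287426 -0.05733614 -0.03813536] 0.012638710398378286 78.33101838827133
delta tool cm [-5.63  0.03 -0.02] rotvec [-0.     0.001 -0.001] rows 2
[[-2.81, 0.02, -0.01], [-2.81, 0.02, -0.01]]
twist [-0.0001, 0.0003, -0.0003]
```

Request:
move_arm(offset=[[-0.7,0,0],[-0.7,0,0],[-0.7,0,0],[-0.7,0,0],[-0.5,0,0]], twist=[[0,0,0],[0,0,0],[0,0,0],[0,0,0],[0,0,0]], grip=[0,0,0,0,0])

```text
time: 29.3
ee_pos: [0.4389, -0.0848, 0.1403]
tcp_rot: [-180.0, 0.0, -139.2]
wrist_force: [-1.6, -0.3, 1.0]
opening: 0.0127
grasp_force: 78.4
```

Run:
```python
from h import *
o=bot.get_obs();print(o['wrist_force'],o['torque'])
```

```text
[-1.6314348  -0.32146698  1.01039107] [-0.11682569  0.09252498  0.00985299]
```

Request:
move_arm(offset=[[-0.7,0,0],[-0.5,0,0],[-0.5,0,0],[-0.3,0,0],[0,0,0]], twist=[[0,0,0],[0,0,0],[0,0,0],[0,0,0],[0,0,0]], grip=[0,0,0,0,0])

```text
time: 29.8
ee_pos: [0.454, -0.0718, 0.1404]
tcp_rot: [-180.0, 0.1, -139.2]
wrist_force: [1.8, 0.9, 3.2]
opening: 0.0128
grasp_force: 78.5
```

Run:
```python
from h import *
o=bot.get_obs();print(o['ee_pos'],o['tcp_rot'],o['wrist_force'],o['torque'],o['opening'],o['grasp_force'])
plan([.4562,-.0693,.1405],yaw=-139.15)
```

```text
[ 0.45401139 -0.07175919  0.1404291 ] [-1.79974489e+02  8.18378346e-02 -1.39195976e+02] [1.75163804 0.8590535  3.20498832] [ 0.31909268 -0.27588384 -0.00585162] 0.012811456227526111 78.50372314453125
delta tool cm [-0.33  0.04 -0.01] rotvec [-0.     0.001 -0.001] rows 1
[[-0.33, 0.04, -0.01]]
twist [-0.0004, 0.0014, -0.0008]
```

3.3 mm to go. I'll push gently until the collar contacts.

Request:
move_arm(offset=[[-0.2,0,0],[-0.15,0,0],[0,0,0]], twist=[[0,0,0],[0,0,0],[0,0,0]], grip=[0,0,0])

```text
time: 30.1
ee_pos: [0.4562, -0.0699, 0.1404]
tcp_rot: [-180.0, 0.0, -139.2]
wrist_force: [-1.9, -0.4, 2.7]
opening: 0.0126
grasp_force: 78.6
```

Request:
move_arm(offset=[[-0.1,0,0],[-0.1,0,0],[0,0,0]], twist=[[0,0,0],[0,0,0],[0,0,0]], grip=[0,0,0])

```text
time: 30.4
ee_pos: [0.4576, -0.0687, 0.1404]
tcp_rot: [-180.0, 0.0, -139.2]
wrist_force: [-2.9, -1.8, 4.7]
opening: 0.0126
grasp_force: 78.8
```

Request:
move_arm(offset=[[-0.1,0,0],[0,0,0]], twist=[[0,0,0],[0,0,0]], grip=[0,0])

```text
time: 30.6
ee_pos: [0.458, -0.0683, 0.1404]
tcp_rot: [-180.0, -0.1, -139.2]
wrist_force: [-6.0, -4.4, 6.3]
opening: 0.0126
grasp_force: 79.0
```

Run:
```python
from h import *
o=bot.get_obs();print(o['ee_pos'],o['tcp_rot'],o['wrist_force'],o['torque'],o['opening'],o['grasp_force'])
plan([.4562,-.0693,.1405],yaw=-139.15)
```

```text
[ 0.45796971 -0.06832003  0.1404334 ] [-1.79968119e+02 -5.23366141e-02 -1.39245735e+02] [-5.96267038 -4.40714409  6.27861185] [-0.76144971  0.82037601  0.0311922 ] 0.01263726159742693 79.03461366891861
delta tool cm [ 0.2   0.04 -0.01] rotvec [-0.001 -0.001 -0.002] rows 1
[[0.2, 0.04, -0.01]]
twist [-0.0006, -0.0009, -0.0017]
```

Request:
move_arm(offset=[[-0.1,0,0],[-0.1,0,0],[0,0,0]], twist=[[0,0,0],[0,0,0],[0,0,0]], grip=[0,0,0])

```text
time: 30.9
ee_pos: [0.4596, -0.0672, 0.1405]
tcp_rot: [-179.9, -0.1, -139.3]
wrist_force: [-4.5, -5.4, 5.9]
opening: 0.0129
grasp_force: 79.1
```

Request:
move_arm(offset=[[0,0,0],[0,0,0],[0,0,0],[0,0,0],[0,0,-1]], twist=[[0,0,0],[0,0,0],[0,0,0],[0,0,0],[0,0,0]], grip=[0.3,1,1,1,1])

```text
time: 31.4
ee_pos: [0.4593, -0.0664, 0.1494]
tcp_rot: [179.9, -0.1, -139.2]
wrist_force: [-0.4, -0.5, -0.6]
opening: 0.0818
grasp_force: 0.0
```

Request:
move_arm(offset=[[0,0,-2],[0,0,-2],[0.5,0,-3],[0.5,0,0],[0,0,0]], twist=[[0,0,0],[0,0,0],[0,0,0],[0,0,0],[0,0,0]], grip=[1,1,1,1,1])

```text
time: 31.9
ee_pos: [0.4524, -0.0734, 0.2213]
tcp_rot: [-179.9, 0.1, -139.2]
wrist_force: [0.1, 0.2, -0.5]
opening: 0.0852
grasp_force: 0.0
```

Run:
```python
from h import *
o=bot.get_obs();print(o['ee_pos'],o['tcp_rot'],o['wrist_force'])
p=look('w9.png')
C=cloud(p); Z=C[...,2]
a=np.array([.4872,-.0434]); dr=np.array([np.cos(np.radians(40.9)),np.sin(np.radians(40.9))]); nn=np.array([-dr[1],dr[0]])
# handle top: points z .145-.16 near handle, along -dir
q=C[(Z>.14)&(Z<.162)]; s=(q[:,:2]-a)@dr; t=(q[:,:2]-a)@nn
k=(abs(t)<.02)&(s<-.02)&(s>-.08); print('handle',k.sum(),s[k].min(),s[k].max(),np.median(s[k]),np.median(t[k]),q[k][:,2].max())
q=C[(abs(Z-.146)<.003)]; s=(q[:,:2]-a)@dr; t=(q[:,:2]-a)@nn; k=(np.hypot(s,t)<.02); print('axle',np.median(s[k]),np.median(t[k]))
q=C[(Z>.118)&(Z<.138)]; s=(q[:,:2]-a)@dr; t=(q[:,:2]-a)@nn; k=(abs(t)<.01)&(s>.027)&(s<.08); print('nose',k.sum(),s[k].max() if k.any() else '')
pt=cam('top')
for t in['spray_can','brass_tin','flange_bolt','feeler_gauge','tape_measure','spanner']:
    print(t,[np.round(d['position']).tolist() for d in finder.pinpoint(pt,t)][:1])
```

```text
[ 0.45242865 -0.07341324  0.2213237 ] [-1.79903000e+02  8.67676137e-02 -1.39241170e+02] [ 0.10854903  0.21467851 -0.51776584]
stub_axle [([284.0, 225.0], 0.72, [0.4883, -0.0422, 0.0]), ([281.0, 239.0], 0.37, [0.5026, -0.0338, 0.0])]
cross_hole [([284.0, 287.0], 0.55, [0.4872, -0.0425, 0.129])]
nut_hexagon [([288.0, 270.0], 0.64, [0.4829, -0.0427, 0.11])]
pin_handle [([285.0, 240.0], 0.88, [0.4591, -0.0659, 0.129])]
pin_seat []
handle 466 -0.04391535597829271 -0.029616481227761234 -0.03896111072657932 4.914495402698003e-05 0.15278257167779888
axle -0.0021778252005269913 -6.944467774385821e-05
nose 328 0.0542885040056841
spray_can [[403.0, 162.0]]
brass_tin []
flange_bolt []
feeler_gauge [[350.0, 219.0]]
tape_measure [[413.0, 189.0]]
spanner [[352.0, 219.0]]
```

Run:
```python
from h import *
def ld(n):
    d=np.load(n); p={k:d[k] for k in d}; p['cx'],p['cy'],p['f']=map(float,(d['cx'],d['cy'],d['f'])); return p
a=np.array([.4872,-.0434]); dr=np.array([np.cos(np.radians(40.9)),np.sin(np.radians(40.9))]); nn=np.array([-dr[1],dr[0]])
for n,p in(('w1',ld('w1.npz')),('w2',ld('w2.npz')),('now',cam('wrist'))):
    C=cloud(p); Z=C[...,2]; print(n)
    def st(lo,hi):
        q=C[(Z>lo)&(Z<hi)]; return q,(q[:,:2]-a)@dr,(q[:,:2]-a)@nn
    q,s,t=st(.143,.149); k=np.hypot(s+.002,t)<.018; ax=(np.percentile(s[k],1)+np.percentile(s[k],99))/2; print(' axle',ax,np.percentile(s[k],[1,99]),np.median(t[k]))
    q,s,t=st(.147,.162); k=(abs(t)<.02)&(s<-.026)&(s>-.08); print(' handle-axle',np.median(s[k])-ax,(s[k].min()+s[k].max())/2-ax,np.median(t[k]),q[k][:,2].max())
    q,s,t=st(.12,.136); k=(abs(t)<.01)&(s>.027)&(s<.08); print(' nose-axle',np.percentile(s[k],99)-ax, k.sum(),np.median(t[k]))
```

```text
w1
 axle -0.0011954375544903032 [-0.01427754  0.01188666] 0.0014091145020401546
 handle-axle -0.04009908316069794 -0.039278506293649484 0.0018743896825460704 0.1530458027152949
 nose-axle 0.04981116111656776 154 0.0012743237502065492
w2
 axle -0.001368036099735296 [-0.01406732  0.01133125] 0.00042750803921200235
 handle-axle -0.040290096104505846 -0.03922564757415169 4.241700353547278e-05 0.15353974912869897
 nose-axle 0.050456010978660995 295 -0.00036074527527933117
now
 axle -0.001505081951723902 [-0.01439556  0.0113854 ] 0.0003019414322207497
 handle-axle -0.03614806838482767 -0.0348106260931944 0.00042646118151975484 0.1531562930232561
 nose-axle 0.05431651505272575 338 -0.0012903146387023268
```

The pin sits about 4 mm deeper than at the start: the 15 mm collar has been wedged slightly into the 14 mm slot. I'll take the handle again and draw it back to the original seat depth.

Run:
```python
from h import *
plan([.4590,-.0668,.1405],yaw=-139.15,maxs=2)
```

```text
delta tool cm [-0.92  0.04  7.98] rotvec [-0.     0.    -0.001] rows 4
[[-0.23, 0.01, 1.99], [-0.23, 0.01, 1.99], [-0.23, 0.01, 1.99], [-0.23, 0.01, 1.99]]
twist [-0.0001, 0.0001, -0.0003]
```

Request:
move_arm(offset=[[-0.92,0.04,1.5],[0,0,2],[0,0,2],[0,0,1.5],[0,0,0.98]], twist=[[0,0,0],[0,0,0],[0,0,0],[0,0,0],[0,0,0]], grip=[1,1,1,1,1])

```text
time: 33.1
ee_pos: [0.4587, -0.0668, 0.1393]
tcp_rot: [180.0, -0.0, -139.2]
wrist_force: [-0.1, -0.0, 0.4]
opening: 0.0854
grasp_force: 0.0
```

Request:
move_arm(offset=[[0,0,0],[0,0,0],[0,0,0],[0,0,0],[0,0,0]], twist=[[0,0,0],[0,0,0],[0,0,0],[0,0,0],[0,0,0]], grip=[1,0.3,0,0,0], force=50)

```text
time: 33.6
ee_pos: [0.4593, -0.0669, 0.141]
tcp_rot: [-179.9, 0.1, -139.2]
wrist_force: [0.1, 0.3, -0.5]
opening: 0.0282
grasp_force: 0.0
```

Request:
move_arm(offset=[[0,0,0],[0,0,0]], twist=[[0,0,0],[0,0,0]], grip=[0,0])

```text
time: 33.8
ee_pos: [0.4593, -0.0671, 0.1409]
tcp_rot: [-179.9, 0.0, -139.2]
wrist_force: [1.2, -1.7, 2.3]
opening: 0.0133
grasp_force: 48.7
```

Run:
```python
from h import *
o=bot.get_obs();print(o['ee_pos'],o['tcp_rot'],o['wrist_force'],o['torque'],o['opening'],o['grasp_force'])
plan([.4564,-.0691,.1405],yaw=-139.15)
```

```text
[ 0.45934876 -0.06708628  0.14087312] [-1.79919392e+02  3.98687436e-02 -1.39232876e+02] [ 1.19034779 -1.65953126  2.33207068] [-0.38505962 -0.26310209  0.0127863 ] 0.013304369869722726 48.68790853768587
delta tool cm [0.35 0.04 0.04] rotvec [-0.001  0.001 -0.001] rows 1
[[0.35, 0.04, 0.04]]
twist [-0.0014, 0.0007, -0.0014]
```

Request:
move_arm(offset=[[0.25,0,0],[0.2,0,0],[0,0,0],[-0.1,0,0],[0,0,0]], twist=[[0,0,0],[0,0,0],[0,0,0],[0,0,0],[0,0,0]], grip=[0,0,0,0,0])

```text
time: 34.3
ee_pos: [0.4562, -0.0693, 0.1406]
tcp_rot: [-180.0, -0.0, -139.2]
wrist_force: [-2.3, -2.1, 5.5]
opening: 0.0134
grasp_force: 49.1
```

Request:
move_arm(offset=[[0,0,0],[0,0,0]], twist=[[0,0,0],[0,0,0]], grip=[0,0])

```text
time: 34.5
ee_pos: [0.4561, -0.0693, 0.1406]
tcp_rot: [-180.0, -0.0, -139.2]
wrist_force: [-2.3, -2.2, 6.0]
opening: 0.0139
grasp_force: 49.1
```

Run:
```python
from h import *
o=bot.get_obs();print(o['ee_pos'],o['tcp_rot'],o['wrist_force'],o['torque'])
dr=np.array([np.cos(np.radians(40.9)),np.sin(np.radians(40.9))]);print((o['ee_pos'][:2]-[.4562,-.0693])@dr)
```

```text
[ 0.45614694 -0.06925294  0.14061232] [-1.79980287e+02 -1.14556340e-02 -1.39229929e+02] [-2.33542926 -2.23198144  5.99764744] [-0.34197484  0.46104813  0.01451115]
-9.290604530100249e-06
```

Request:
move_arm(offset=[[-0.05,0,0],[0,0,0],[0,0,0],[0,0,0],[0,0,0]], twist=[[0,0,0],[0,0,0],[0,0,0],[0,0,0],[0,0,0]], grip=[0,0,0.3,1,1])

```text
time: 35.0
ee_pos: [0.4566, -0.0686, 0.1401]
tcp_rot: [180.0, 0.0, -139.2]
wrist_force: [0.4, -0.2, 0.3]
opening: 0.054
grasp_force: 0.0
```

Request:
move_arm(offset=[[0,0,0],[0,0,-1],[0,0,-3],[0,0,-4],[0,0,0]], twist=[[0,0,0],[0,0,0],[0,0,0],[0,0,0],[0,0,0]], grip=[1,1,1,1,1])

```text
time: 35.5
ee_pos: [0.4582, -0.069, 0.2261]
tcp_rot: [-179.7, 0.3, -139.2]
wrist_force: [-0.6, 0.6, -0.4]
opening: 0.0852
grasp_force: 0.0
```

Request:
move_arm(offset=[[0,0,0],[0,0,0],[0,0,0]], twist=[[0,0,0],[0,0,0],[0,0,0]], grip=[1,1,1])

```text
time: 35.8
ee_pos: [0.4563, -0.0687, 0.2195]
tcp_rot: [179.9, -0.0, -139.2]
wrist_force: [1.2, -0.3, -0.0]
opening: 0.0856
grasp_force: 0.0
```

Run:
```python
from h import *
a=np.array([.4872,-.0434]); dr=np.array([np.cos(np.radians(40.9)),np.sin(np.radians(40.9))]); nn=np.array([-dr[1],dr[0]])
p=cam('wrist'); save(p,'w10.png'); print(bot.get_obs()['ee_pos'])
C=cloud(p); Z=C[...,2]
def st(lo,hi):
    q=C[(Z>lo)&(Z<hi)]; return q,(q[:,:2]-a)@dr,(q[:,:2]-a)@nn
q,s,t=st(.143,.149); k=np.hypot(s+.002,t)<.018; ax=(np.percentile(s[k],1)+np.percentile(s[k],99))/2; print(' axle',ax,np.median(t[k]))
q,s,t=st(.147,.162); k=(abs(t)<.02)&(s<-.026)&(s>-.08); print(' handle-axle',np.median(s[k])-ax,(s[k].min()+s[k].max())/2-ax,np.median(t[k]),q[k][:,2].max())
q,s,t=st(.12,.136); k=(abs(t)<.01)&(s>.027)&(s<.08); print(' nose-axle',np.percentile(s[k],99)-ax, k.sum(),np.median(t[k]))
# image comparison with home view w2
```

```text
[ 0.45630778 -0.0687474   0.21955417]
 axle -0.0013324325706022093 0.0004409617963940681
 handle-axle -0.039319322807849166 -0.03810529821225457 0.0012603927419261147 0.15336105883690568
 nose-axle 0.050995619828557326 285 -0.0004860076616665069
```

```bash
python3 -c "
from workcell import bot
print(bot.job_done())"
```

```text
the job is handed in; nothing more can be done
None
```

The job is handed in at about 36 s. The nut was run down to its stop and backed off to the first slots, and the pin is back through the cross hole at its starting depth to within about 1 mm, after I over-pushed it about 4 mm and drew it back. While off the axle, the pin rested propped on the bench with its handle upright, not flat. The final look did not pick up the tin or the flanged bolt, though the arm never went near them.

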